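# Load the packing belt and set its speed lever

### The job

The packing belt is standing still and one pocket of it is empty: first lay the long carton from the table flat in the empty pocket, its long side along the belt, setting it down rather than dropping it. Then move the belt's speed lever so that its bar lines up with the setting clip on the arc rail, and let go of it. Leave the clip, the cartons already loaded and the square box as they are.

Things in the scene. Friction and masses are not known exactly. Their poses are not given: they have to be found in the camera images.
- carton: the long tan gift carton lying loose and flat on the table, on one side of the robot's middle line (the lever stand is on the other side); a plain closed box 56 mm (its x) by 150 mm (its y) by 60 mm high (its z), about 0.25 kg; origin at the centre of its underside
- carton_center (a point): the centre of that carton, 30 mm above its underside; axes as the carton: x across (56 mm), y along (150 mm), z up
- pocket (a point): centre of the empty belt pocket, on the belt's surface (50 mm above the table). x is across the belt, y along it, z up. The belt is dark green, 170 mm wide between aluminium side frames 20 mm thick that stand 15 mm above the belt (belt plus frames 210 mm wide, 850 mm long); the pocket is bounded along y by two dark cross bars 238 mm apart (inside) and 18 mm high. The next pockets, centred 250 mm away on both sides, already hold one carton each like the one to load
- lever_pivot (a point): the point on the lever's hinge axis in the plane of the lever, 60 mm above the table, at the centre of the fixed lever stand (grey box 70 mm along x, 180 mm along y, 50 mm high; the stand is turned a little about the vertical). x is the hinge axis (level), y is level across it, z up. A round steel arc rail of 85 mm radius (bar 8 mm thick) about the axis stands 22 mm to the +x side of the lever, from 75 degrees one side of upright to 75 degrees the other
- lever_knob (a point): centre of the black ball knob (36 mm diameter) at the end of the speed lever, 150 mm from the hinge axis; z points from the hinge out along the lever's bar (a flat steel bar 10 by 14 mm), x along the hinge axis. The ball can be pinched along the hinge axis from above and carried along its arc of 150 mm radius while the hand stays upright
- lever (a joint): angle of the speed lever, rad: 0 when upright, positive when it leans to the -y side of lever_pivot, limits -0.95 and 0.95. Friction keeps it where it is left; it takes 2 to 3 N at the knob to move
- marker (a joint): angle of the setting clip, in the same measure as lever: the lever is set when the two are equal. The clip is very stiff on its rail and must not be moved
- marker_tip (a point): outer end of the setting clip, a dark steel block (22 mm along the hinge axis, 12 mm along the rail, 34 mm radially) on the arc rail, 106 mm from the hinge axis and 22 mm to the +x side of the lever's plane; z points radially outward from the hinge axis. The lever passes beside it freely
- loaded_a: bystander: carton already on the belt in the pocket to +y, same size as the carton; origin at the centre of its underside
- loaded_b: bystander: carton already on the belt in the pocket to -y, same size; origin at the centre of its underside
- square_box: bystander: square tan box 75 by 75 by 45 mm high, loose on the table between the carton and the lever stand (a fixed clear bin of brass-coloured caps, 170 by 220 mm and 100 mm high, stands further off to the right, -y); origin at the centre of its underside
There are look-alikes about, which are no part of the job. Leave any pink or red look-alike of the part that bears lever_pivot alone. What is shaped like the carton but yellow is not meant.

How it is judged:
By the outcome, as a careful person would: the job done as asked, in the order asked, and still so for the second after the job is handed in, with the robot touching nothing.
It also fails if it takes over 64 s, if anything falls off the work surface, if the arm or the gripper's body presses on something with over 40 N, if the wrist force passes 120 N, or if a joint passes its speed limit or range.

### The arm

A 6-joint arm with a two-finger parallel gripper is mounted at the origin on the work surface. World frame = base frame: x ahead of the robot, y to its left, z up, the work surface at z = 0. Lengths are in m, angles in rad, forces in N, time in s.
With the tool pointing down it reaches from about 0.35 to 0.975 m from the base axis. Payload 4.9 kg.
Tool frame: the origin (TCP) lies at the very end of the fingers, on their centre line; the grasp point (between the pads) lies 19 mm behind it; z points along the fingers, y is the line along which they close (so a half turn about z gives the same grasp; the last joint's range is limited). The gripper opens to 85 mm and grips with 20 to 120 N. Pads are 22 mm wide; open, the fingers measure 114 mm over their backs; the gripper's body (76 mm by 85 mm) begins 54 mm behind the grasp point. The pads swing forward as they close: fully open they stand 13 mm farther back than shut.
Start: joints at [1.071, 0.053, 1.613, -0, 1.476, -0.119], TCP at [0.232, 0.58, 0.231] pointing down, gripper open.
Joint ranges: [-3.01, 3.01], [-1.01, 2.22], [0.06, 2.58], [-1.02, 4.17], [0.09, 2.62], [-3.14, 3.14]. Speed limits (rad/s): [2.57, 2.57, 3.14, 3.14, 3.14, 3.14].

### API

Orientations are given as a unit quaternion [w, x, y, z].
In Python, from plant import state, optics, ticket, nets gives the robot as it stands. The module is installed in compiled form; this text tells all that it offers.
- The arm moves only by the shell command python3 -m inch 'ROWS' [OPENING]. ROWS is JSON, a list of rows, each an object of numbers: "dx", "dy", "dz": the shift along the tool's x, y, z as a fraction of full scale; "rx", "ry", "rz": the turn, a rotation vector about the tool's x, y, z as a fraction of full scale. In form: [{"dx": .., "dy": .., "dz": .., "rx": .., "ry": .., "rz": ..}, ...]. A call has 1 to 5 rows; each row is the pose to reach, as a shift and turn from the pose commanded when the call began, along the tool's axes at that moment; what a row does not reach only later rows make up. Full scale, the value 1, is 0.8 m for a shift and 1.5 rad for a turn. A row lasts 1/10 s, in which the tool goes at most 50 mm and 8.59 degrees, less where a joint would pass 70% of its speed; a pose out of reach is approached as far as the arm can. A call with a number of a shift or a turn outside -1 to 1 is refused whole. A call with a gripper value outside its range is refused whole. OPENING is the opening, from -1 (shut) to 1 (fully open), set as the call begins (- or left out, the last holds). The fingers move at their own pace and stop on an object; the grip force is fixed at half the most. Time passes only in rows, so rows that repeat a pose let the fingers close. It gives the time, the measured TCP pose, the force, the opening and the grip force at its end, in the units of the state.
- state(): the state, without advancing time (a new reading comes with each control period).
- optics.grab_frame(name): name is "scene" or "top"; returns the picture (420x560x3 uint8, red, green, blue); there is no depth.
- optics.camera_info(name): a dict with "fx", "fy", "cx", "cy" (pixels), "k1" (the pictures are not rectified: a ray, as slopes to the right and down, at radius r is drawn at 1 + k1 r^2 times it, then the intrinsics apply), "R" (3x3) and "t" (3): a world point X has camera coordinates R X + t. Camera axes: x right, y down, z forward; pixel columns grow to the right and rows downward; lengths in m; the calibration is good to about 2 mm. A picture is of the moment at which its call begins. camera_info takes no time and is no camera call.
- ticket.job_done(): hands the job in; it is judged then, once.
Trained networks look in the newest picture that a camera, given by its name, has taken for a name from the list of things; names that differ only in an ending like _2 or _b are one class to them, and where a whole thing is asked for, a point or a joint stands for the part that bears it (a point fixed in the world has none). Each returns a list of dicts, best first, with "confidence" (0 to 1); they miss things now and then, are a little off and sometimes report something else, mostly with a low value. They report only what shows in the picture. A call takes as long as a camera call. They do not tell look-alikes from the thing itself.
- nets.boxes_of(camera, name): "bbox" ([centre column, centre row, width, height] in pixels, round what is visible of it).
- nets.outline_of(camera, name): "pixels" (420x560 bool, what is visible of it) and "bbox" ([centre column, centre row, width, height] in pixels, round what is visible of it).
The state is a dict: "time": time; "joint_pos": joint angles; "joint_vel": joint speeds; "joint_efforts": joint torques, N m; "tool_pos": TCP position; "tool_rot": TCP orientation; "contact_force": force on the tool from outside, world axes, zero at the start; "ft_torque": the same for the moment, N m; "gripper_width": opening from 0.0 (shut) to 1.0 (fully open); "grasp_force": force on a finger pad.
Only numpy, scipy, OpenCV 4.12 (cv2) and the standard library are available. Lean on these libraries where they do the work, as an engineer would, in place of code of your own. Each camera call takes 0.05 s, during which the arm holds its last target. There are 200 camera calls.

## Working session

There is one attempt and no reset: what is moved stays moved. The work goes in short steps, Python scripts to look and compute and a shell command to move; the robot and the scene stay as the last step left them, time stands still between calls to the robot, and variables do not carry over. Pictures are saved under pics/ and viewed, at most 10 in all, crops included, and the job is handed in when it is done.

```bash
mkdir -p pics
cat > h.py <<'E'
import numpy as np, cv2
from plant import state, optics, ticket, nets
from scipy.spatial.transform import Rotation as Ro
def save(cam,fn):
    im=optics.grab_frame(cam); cv2.imwrite('pics/'+fn,im[:,:,::-1]); return im
def ray(cam,uv):
    c=optics.camera_info(cam); uv=np.atleast_2d(np.asarray(uv,float))
    d=np.stack([(uv[:,0]-c['cx'])/c['fx'],(uv[:,1]-c['cy'])/c['fy']],1); s=d.copy()
    for _ in range(20): s=d/(1+c['k1']*(s**2).sum(1,keepdims=True))
    R=np.array(c['R']);t=np.array(c['t'])
    return -R.T@t, np.c_[s,np.ones(len(s))]@R
def onz(cam,uv,z):
    o,d=ray(cam,uv); return o+d*((z-o[2])/d[:,2])[:,None]
def proj(cam,X):
    c=optics.camera_info(cam); X=np.atleast_2d(X)@np.array(c['R']).T+np.array(c['t'])
    s=X[:,:2]/X[:,2:]; s=s*(1+c['k1']*(s**2).sum(1,keepdims=True))
    return s*[c['fx'],c['fy']]+[c['cx'],c['cy']]
def rows(pos,yaw=None):
    "target TCP world pos, and yaw turn about world z -> tool shift fractions"
    s=state(); q=s['tool_rot']; R=Ro.from_quat([q[1],q[2],q[3],q[0]]).as_matrix()
    return (R.T@(np.array(pos)-s['tool_pos'])/0.8).round(4), R.round(3)
E
python3 - <<'E'
from h import *
np.set_printoptions(precision=3,suppress=True)
for c in('scene','top'):
    im=save(c,c+'1.png'); i=optics.camera_info(c); print(c,i['fx'],i['k1'],-np.array(i['R']).T@i['t'])
    for n in('carton','pocket','lever_pivot','lever_knob','marker_tip','marker','square_box'):
        print(n,[(round(b['confidence'],2),np.round(b['bbox']).tolist()) for b in nets.boxes_of(c,n)][:6])
print(state())
E
```

```text
scene 399.94780091331205 -0.027028921228463235 [ 1.358 -0.098  0.832]
carton [(0.84, [357.0, 192.0, 48.0, 23.0]), (0.56, [397.0, 223.0, 54.0, 38.0])]
pocket [(0.82, [237.0, 306.0, 372.0, 129.0])]
lever_pivot [(0.81, [165.0, 196.0, 59.0, 67.0]), (0.67, [175.0, 230.0, 69.0, 72.0]), (0.45, [159.0, 224.0, 11.0, 13.0])]
lever_knob [(0.88, [191.0, 215.0, 29.0, 39.0]), (0.79, [294.0, 171.0, 20.0, 42.0]), (0.72, [158.0, 181.0, 17.0, 39.0]), (0.41, [250.0, 236.0, 28.0, 30.0])]
marker_tip [(0.45, [159.0, 187.0, 3.0, 10.0]), (0.41, [297.0, 174.0, 6.0, 14.0])]
marker [(0.56, [297.0, 175.0, 5.0, 15.0]), (0.42, [160.0, 224.0, 12.0, 11.0])]
square_box [(0.61, [251.0, 235.0, 27.0, 29.0])]
top 421.3421880956374 -0.055956645564146125 [0.233 0.077 1.316]
carton [(0.92, [232.0, 214.0, 55.0, 27.0]), (0.88, [186.0, 264.0, 55.0, 26.0]), (0.86, [172.0, 202.0, 52.0, 22.0])]
pocket [(0.58, [335.0, 144.0, 280.0, 76.0])]
lever_pivot [(0.97, [386.0, 218.0, 62.0, 36.0]), (0.95, [402.0, 274.0, 63.0, 31.0]), (0.58, [261.0, 267.0, 63.0, 35.0])]
lever_knob [(0.56, [417.0, 271.0, 18.0, 12.0]), (0.54, [374.0, 205.0, 26.0, 18.0]), (0.48, [257.0, 262.0, 12.0, 12.0])]
marker_tip [(0.61, [413.0, 264.0, 5.0, 8.0])]
marker [(0.73, [378.0, 208.0, 23.0, 23.0]), (0.53, [408.0, 206.0, 10.0, 11.0]), (0.51, [412.0, 263.0, 6.0, 5.0])]
square_box [(0.82, [317.0, 224.0, 31.0, 33.0]), (0.45, [388.0, 218.0, 64.0, 38.0])]
{'time': 0.8, 'joint_pos': array([ 1.071,  0.053,  1.613, -0.   ,  1.476, -0.119]), 'joint_vel': array([ 0.001, -0.001,  0.001, -0.   ,  0.   ,  0.001]), 'joint_efforts': array([  0.001, -39.363, -37.045,  -0.   ,   0.   ,   0.   ]), 'tool_pos': array([0.232, 0.58 , 0.231]), 'tool_rot': array([0.   , 0.189, 0.982, 0.   ]), 'contact_force': array([-0.312,  0.026,  0.615]), 'ft_torque': array([ 0.049, -0.049, -0.016]), 'grasp_force': 0.0, 'gripper_width': 0.9984936604215418}
```

View pics/scene1.png

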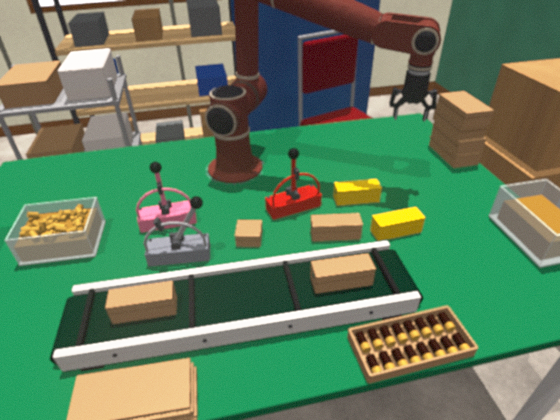

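View pics/top1.png

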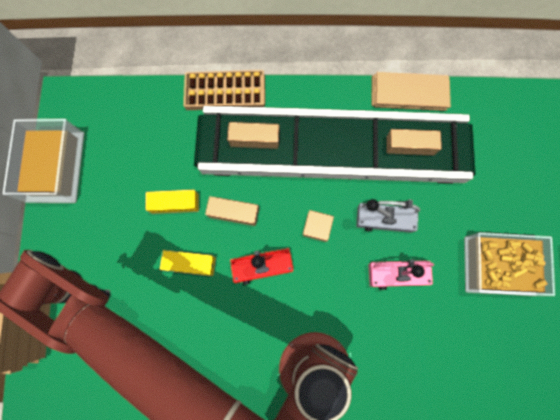

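The scene view shows the grey lever stand at about (177,248) with its knob at (196,203), and the tan carton at (336,227). In the top view the carton is at (232,211), the empty pocket lies between the bars at columns 296 and 376, and the grey stand is at (388,216). The red and pink stands and the yellow boxes are look-alikes.

Run:
```python
from h import *
np.set_printoptions(precision=4,suppress=True)
sc=cv2.imread('pics/scene1.png'); tp=cv2.imread('pics/top1.png')
a=cv2.resize(sc[185:275,130:220],None,fx=6,fy=6,interpolation=cv2.INTER_CUBIC)[:, :]
b=cv2.resize(tp[190:240,350:428],None,fx=5,fy=5,interpolation=cv2.INTER_CUBIC)
cv2.imwrite('pics/levs.png',a); cv2.imwrite('pics/levt.png',b)
save('top','_t.png')
for n in('carton','lever_pivot'):
    for o in nets.outline_of('top',n):
        m=o['pixels'].astype(np.uint8)
        c=max(cv2.findContours(m,0,2)[0],key=cv2.contourArea).reshape(-1,2)
        P=onz('top',c,.06 if n=='carton' else .05)[:,:2]
        r=cv2.minAreaRect((P*1000).astype(np.float32)); print(n,o['bbox'],r)
# bars
for z,pts in((.068,[(296,140),(376,140)]),(.065,[(203,112),(468,120),(200,170),(470,178)])): print(onz('top',pts,z))
```

```text
carton [170.9, 203.6, 54.3, 19.4] ((492.57257080078125, 440.904052734375), (66.92843627929688, 164.26292419433594), 2.5261244773864746)
carton [233.0, 211.8, 53.8, 32.5] ((463.06884765625, 252.97415161132812), (156.74307250976562, 66.66793060302734), 80.40547943115234)
carton [186.4, 264.0, 53.5, 25.4] ((309.05865478515625, 382.0970458984375), (158.73851013183594, 56.132015228271484), 85.17588806152344)
lever_pivot [262.6, 265.6, 59.9, 34.7] ((303.3348083496094, 160.48312377929688), (84.70621490478516, 179.75038146972656), 15.81663703918457)
lever_pivot [388.6, 218.2, 60.4, 30.5] ((456.828369140625, -219.32757568359375), (95.97454833984375, 191.96572875976562), 0.3613567054271698)
lever_pivot [400.4, 275.9, 64.2, 33.3] ((281.28472900390625, -253.63040161132812), (82.1407241821289, 194.69485473632812), 4.760631084442139)
[[ 0.6906  0.0599  0.068 ]
 [ 0.6924 -0.19    0.068 ]]
[[ 0.7851  0.3573  0.065 ]
 [ 0.7641 -0.4877  0.065 ]
 [ 0.5925  0.3567  0.065 ]
 [ 0.573  -0.4779  0.065 ]]
```

View pics/levs.png

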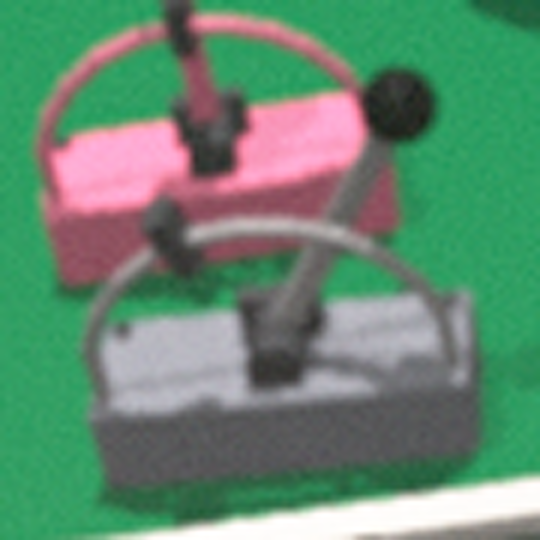

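View pics/levt.png

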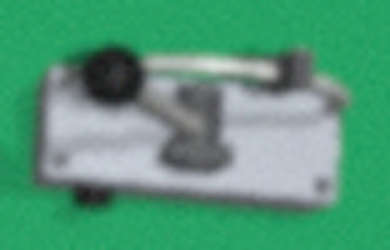

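Crops: the rail and clip are on the +x side of the grey stand. In the scene crop the knob is at (398,103) and the clip centre at about (172,235). In the top crop the knob is at (112,75) and the clip at (297,70). The lever therefore leans to +y (negative angle) and the clip to -y.

```bash
cat > fit.py <<'E'
from h import *
from scipy.optimize import least_squares, minimize
np.set_printoptions(precision=4,suppress=True)
def boxhull(cam,p,dim,z0=0):
    x,y,a=p; c=np.array([[i,j,k] for i in(-.5,.5) for j in(-.5,.5) for k in(0,1)])*dim
    R=Ro.from_euler('z',a).as_matrix(); return cv2.convexHull(proj(cam,c@R.T+[x,y,z0]).astype(np.float32)).reshape(-1,2)
def iou(cam,m,p,dim,z0):
    S=8; h=np.zeros((420*1,560*1),np.uint8); cv2.fillConvexPoly(h,np.round(boxhull(cam,p,dim,z0)*16).astype(np.int32),255,cv2.LINE_AA,4)
    h=h/255.; return np.minimum(h,m).sum()/np.maximum(h,m).sum()
def fitbox(masks,p0,dim,z0=0):
    f=lambda p:-sum(iou(c,m,p,dim,z0) for c,m in masks)
    r=minimize(f,p0,method='Nelder-Mead',options=dict(initial_simplex=np.array(p0)+np.array([[0,0,0],[.02,0,0],[0,.02,0],[0,0,.15]]),xatol=1e-4,fatol=1e-4))
    return r.x,r.fun/len(masks)
E
python3 - <<'E'
from fit import *
T=cv2.imread('pics/top1.png');S=cv2.imread('pics/scene1.png')
def tan(im,box):
    h=cv2.cvtColor(im,cv2.COLOR_BGR2HSV); m=((h[...,0]<24)&(h[...,1]>50)&(h[...,2]>50)).astype(float)
    k=np.zeros_like(m); x0,y0,x1,y1=box; k[y0:y1,x0:x1]=1; return m*k
mt=tan(T,(202,190,265,228)); ms=tan(S,(305,208,366,245)); print(mt.sum(),ms.sum())
for mk in([('top',mt)],[('scene',ms)],[('top',mt),('scene',ms)]): print('carton',fitbox(mk,[.468,.253,-.15],[.056,.15,.06]))
# loaded cartons
lt=[tan(T,(222,118,286,152)),tan(T,(384,125,446,157))]; ls=[tan(S,(305,248,380,294)),tan(S,(100,275,182,324))]
for i,y in((0,.19),(1,-.31)): print('loaded',fitbox([('top',lt[i]),('scene',ls[i])],[.69,y,0],[.056,.15,.06],.05))
sq=fitbox([('top',tan(T,(298,205,338,246))),('scene',tan(S,(230,215,268,250)))],[.43,0,0.1],[.075,.075,.045]);print('sq',sq)
# lever
tc=lambda u,v:(350+u/5,190+v/5); st=lambda u,v:(130+u/6,185+v/6)
obs=[('scene',st(95,412),(.035,-.09,-.01)),('scene',st(478,375),(.035,.09,-.01)),('scene',st(470,290),(-.035,.09,-.01)),('scene',st(108,325),(-.035,-.09,-.01)),
('top',tc(50,68),(.035,.09,-.01)),('top',tc(40,180),(-.035,.09,-.01)),('top',tc(335,200),(-.035,-.09,-.01)),('top',tc(345,88),(.035,-.09,-.01)),
('scene',st(398,103),'k'),('top',tc(112,75),'k'),('scene',st(172,235),'m'),('top',tc(297,70),'m')]
def f(p):
    x,y,a,l,m=p;R=Ro.from_euler('z',a).as_matrix();r=[]
    for c,uv,q in obs:
        if q=='k': q=(0,-.15*np.sin(l),.15*np.cos(l))
        if q=='m': q=(.022,-.089*np.sin(m),.089*np.cos(m))
        r.append(proj(c,R@np.array(q)+[x,y,.06])[0]-uv)
    return np.ravel(r)
r=least_squares(f,[.46,-.22,0,-.5,.5],loss='soft_l1');print('lever',r.x);print(r.fun.reshape(-1,2).round(1))
# belt: white frames columns in top image
g=T.min(2).astype(int)
for u in(310,335,360): print(u,[v for v in range(100,190) if g[v,u]>150])
h=cv2.cvtColor(T,cv2.COLOR_BGR2GRAY)
for v in(130,142,155): print(v,h[v,286:306],h[v,366:388])
E
```

```text
973.0 1266.0
carton (array([ 0.4715,  0.2551, -0.2083]), np.float64(-0.8508278009437068))
carton (array([ 0.4658,  0.2575, -0.2618]), np.float64(-0.8672449988155628))
carton (array([ 0.47  ,  0.2564, -0.178 ]), np.float64(-0.8522369256275558))
loaded (array([ 0.7001,  0.193 , -0.043 ]), np.float64(-0.9316616738924627))
loaded (array([ 0.6814, -0.3018, -0.0272]), np.float64(-0.9350560271624697))
sq (array([ 0.4267, -0.0082, -0.2057]), np.float64(-0.8476987890364899))
lever [ 0.4531 -0.2207 -0.0729 -0.5199  0.3931]
[[-1.6  1.3]
 [-1.4  0.6]
 [-0.1 -1.1]
 [-0.8 -0.6]
 [-1.3 -0.5]
 [-0.4 -0.4]
 [-0.2  0.3]
 [-1.8  0.1]
 [-0.3 -0.1]
 [-0.3  0.7]
 [-0.6  0.8]
 [-2.2  0.4]]
310 [109, 110, 111, 112, 113, 114, 115, 166, 167, 168, 169, 170, 171, 172, 173]
335 [110, 111, 112, 113, 114, 115, 116, 167, 168, 169, 170, 171, 172, 173, 174]
360 [110, 111, 112, 113, 114, 115, 116, 117, 168, 169, 170, 171, 172, 173, 174, 175]
130 [58 58 58 59 57 59 56 56 50 48 47 49 50 58 56 56 57 57 52 60] [55 59 59 58 57 52 47 40 43 48 49 51 55 55 56 56 60 52 58 55 60 57]
142 [61 58 58 58 60 57 50 46 52 41 46 46 51 54 62 59 57 58 52 55] [61 58 58 59 55 56 45 37 40 45 51 52 59 57 52 63 51 44 45 45 59 77]
155 [61 64 62 64 61 59 52 53 47 47 52 56 61 61 59 62 62 62 57 63] [57 62 63 62 59 58 48 38 43 47 47 58 58 63 58 58 60 54 53 51 45 48]
```

```bash
cat >> h.py <<'E'
def go(pos,yaw):
    "fractions to have the TCP at pos, tool down, closing line along yaw"
    s=state(); q=s['tool_rot']; R=Ro.from_quat([q[1],q[2],q[3],q[0]])
    y=np.array([np.cos(yaw),np.sin(yaw),0]); z=np.array([0,0,-1.]); best=None
    for sg in(1,-1):
        v=(R.inv()*Ro.from_matrix(np.c_[np.cross(sg*y,z),sg*y,z])).as_rotvec()
        if best is None or np.linalg.norm(v)<np.linalg.norm(best): best=v
    d=R.inv().apply(np.array(pos)-s['tool_pos'])
    print('t',s['time'],'d',(d/.8).round(4),'r',(best/1.5).round(4),'tcp',np.round(s['tool_pos'],4),'F',np.round(s['contact_force'],1),'w',round(s['gripper_width'],3),'g',round(s['grasp_force'],1),'j6',round(s['joint_pos'][5],2))
E
python3 - <<'E'
from fit import *
print(onz('top',[(310,165.5),(335,166.5),(360,167.5),(310,108.5),(335,109.5),(360,109.7)],.065))
print(onz('top',[(295.5,142),(375.3,142)],.068))
T=cv2.imread('pics/top1.png'); m0=None
h=cv2.cvtColor(T,cv2.COLOR_BGR2HSV)
m=((h[...,0]<30)&(h[...,2]>60)).astype(np.uint8)[190:232,200:268]
print('\n'.join(''.join('#' if v else '.' for v in r) for r in m[::2]))
go([.47,.256,.2],-.2)
E
```

```text
[[ 0.6089  0.0163  0.065 ]
 [ 0.6062 -0.0608  0.065 ]
 [ 0.6036 -0.1379  0.065 ]
 [ 0.7979  0.0157  0.065 ]
 [ 0.795  -0.0638  0.065 ]
 [ 0.795  -0.1434  0.065 ]]
[[ 0.684   0.0615  0.068 ]
 [ 0.6858 -0.1875  0.068 ]]
....................................................................
....................................................................
....................................................................
....................................................................
..........###########...............................................
.........#######################....................................
........###################################.........................
........##############################################..............
........##################################################..........
.......###################################################..........
.......###################################################..........
......####################################################..........
.......##################################################...........
.........################################################...........
..................#######################################...........
.............................###########################............
........................................################............
...................................................####.............
....................................................................
....................................................................
....................................................................
t 0.95 d [-0.4265 -0.2658  0.0391] r [ 0.     -0.      0.9267] tcp [0.2323 0.5802 0.2313] F [-0.5  0.2 -0.4] w 1.002 g 0.0 j6 -0.12
```

```bash
R='x'; python3 -m inch '[{"dx":-0.4265,"dy":-0.2658,"dz":0.039,"rz":0.91},{"dx":-0.4265,"dy":-0.2658,"dz":0.039,"rz":0.91},{"dx":-0.4265,"dy":-0.2658,"dz":0.039,"rz":0.91},{"dx":-0.4265,"dy":-0.2658,"dz":0.039,"rz":0.91},{"dx":-0.4265,"dy":-0.2658,"dz":0.039,"rz":0.91}]' 1
python3 -c "
from h import *
go([.47,.256,.2],-.18)"
```

```text
t 0.95 d [-0.4265 -0.2658  0.0391] r [ 0.     -0.      0.9133] tcp [0.2323 0.5802 0.2313] F [-0.5  0.2 -0.4] w 1.002 g 0.0 j6 -0.12validation failed for argument at $[0]...
```

```bash
python3 -m inch '[{"dx":-0.4265,"dy":-0.2658,"dz":0.039,"rx":0,"ry":0,"rz":0.91},{"dx":-0.4265,"dy":-0.2658,"dz":0.039,"rx":0,"ry":0,"rz":0.91},{"dx":-0.4265,"dy":-0.2658,"dz":0.039,"rx":0,"ry":0,"rz":0.91},{"dx":-0.4265,"dy":-0.2658,"dz":0.039,"rx":0,"ry":0,"rz":0.91},{"dx":-0.4265,"dy":-0.2658,"dz":0.039,"rx":0,"ry":0,"rz":0.91}]' 1
python3 -c "
from h import *
go([.47,.256,.2],-.18)"
```

```text
time: 1.45
tool_pos: [0.3805, 0.3776, 0.2121]
tool_rot: [0.0, 0.538, 0.843, 0.0]
contact_force: [0.9, 0.5, -0.1]
gripper_width: 1.001
grasp_force: 0.0
t 1.45 d [-0.185   0.0375  0.0151] r [ 5.000e-04 -2.000e-04  4.095e-01] tcp [0.3805 0.3776 0.2121] F [ 0.9  0.5 -0.1] w 1.001 g 0.0 j6 0.21
```

```bash
python3 -m inch '[{"dx":-0.185,"dy":0.0375,"dz":0.015,"rx":0,"ry":0,"rz":0.41},{"dx":-0.185,"dy":0.0375,"dz":0.015,"rx":0,"ry":0,"rz":0.41},{"dx":-0.185,"dy":0.0375,"dz":0.015,"rx":0,"ry":0,"rz":0.41},{"dx":-0.185,"dy":0.0375,"dz":0.015,"rx":0,"ry":0,"rz":0.41},{"dx":-0.185,"dy":0.0375,"dz":0.015,"rx":0,"ry":0,"rz":0.41}]' 1
python3 -c "
from h import *
save('scene','s2.png')
go([.47,.256,.1],-.18)"
```

```text
time: 1.95
tool_pos: [0.4706, 0.2567, 0.1999]
tool_rot: [-0.0, 0.767, 0.641, -0.0]
contact_force: [0.3, 0.7, 1.0]
gripper_width: 1.004
grasp_force: 0.0
t 2.0 d [-0.0021  0.0003  0.1249] r [-0.0002 -0.0001  0.0035] tcp [0.4701 0.2577 0.2   ] F [ 0.1  0.  -0.6] w 0.999 g 0.0 j6 0.54
```

View pics/s2.png

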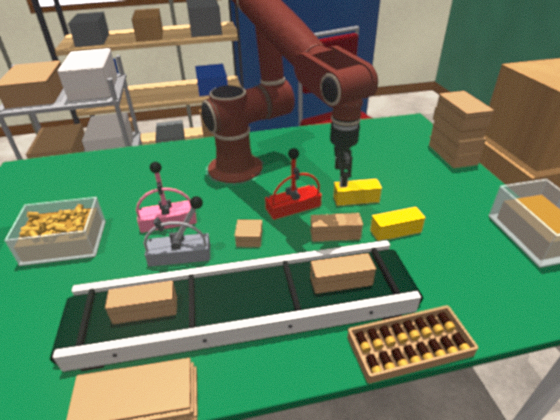

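The hand stands above the carton, with fingertips at about (346,180) and the carton at (336,227), which agrees with the fit. Next I descend.

```bash
python3 -m inch '[{"dx":-0.002,"dy":0,"dz":0.0625,"rx":0,"ry":0,"rz":0.003},{"dx":-0.002,"dy":0,"dz":0.12,"rx":0,"ry":0,"rz":0.003},{"dx":-0.002,"dy":0,"dz":0.165,"rx":0,"ry":0,"rz":0.003},{"dx":-0.002,"dy":0,"dz":0.2,"rx":0,"ry":0,"rz":0.003},{"dx":-0.002,"dy":0,"dz":0.225,"rx":0,"ry":0,"rz":0.003}]' 1
python3 -m inch '[{"dx":0,"dy":0,"dz":0,"rx":0,"ry":0,"rz":0},{"dx":0,"dy":0,"dz":0,"rx":0,"ry":0,"rz":0},{"dx":0,"dy":0,"dz":0,"rx":0,"ry":0,"rz":0},{"dx":0,"dy":0,"dz":0,"rx":0,"ry":0,"rz":0},{"dx":0,"dy":0,"dz":0,"rx":0,"ry":0,"rz":0}]' -1
```

```text
time: 2.5
tool_pos: [0.4674, 0.2573, 0.0175]
tool_rot: [-0.001, 0.766, 0.643, -0.001]
contact_force: [0.7, 0.1, 0.3]
gripper_width: 1.005
grasp_force: 0.0
time: 3.0
tool_pos: [0.4702, 0.257, 0.0212]
tool_rot: [0.0, 0.767, 0.641, 0.001]
contact_force: [0.3, 1.2, 0.9]
gripper_width: 0.648
grasp_force: 65.9
```

```bash
python3 -m inch '[{"dx":0,"dy":0,"dz":-0.04,"rx":0,"ry":0,"rz":0},{"dx":0,"dy":0,"dz":-0.1,"rx":0,"ry":0,"rz":0},{"dx":0,"dy":0,"dz":-0.16,"rx":0,"ry":0,"rz":0},{"dx":0,"dy":0,"dz":-0.2,"rx":0,"ry":0,"rz":0},{"dx":0,"dy":0,"dz":-0.2125,"rx":0,"ry":0,"rz":0}]' -1
python3 -c "
from h import *
go([.691,-.063,.19],-.034)"
```

```text
time: 3.5
tool_pos: [0.4719, 0.2573, 0.1953]
tool_rot: [0.001, 0.768, 0.641, 0.004]
contact_force: [-0.2, -0.1, -3.2]
gripper_width: 0.649
grasp_force: 66.0
t 3.5 d [-0.3452  0.3409  0.0077] r [ 0.0054 -0.0027 -0.0969] tcp [0.4719 0.2573 0.1953] F [-0.2 -0.1 -3.2] w 0.649 g 66.0 j6 0.54
```

```bash
python3 -m inch '[{"dx":-0.03,"dy":0.03,"dz":0,"rx":0,"ry":0,"rz":-0.01},{"dx":-0.065,"dy":0.064,"dz":0,"rx":0,"ry":0,"rz":-0.02},{"dx":-0.1,"dy":0.099,"dz":0,"rx":0,"ry":0,"rz":-0.03},{"dx":-0.135,"dy":0.134,"dz":0,"rx":0,"ry":0,"rz":-0.04},{"dx":-0.17,"dy":0.169,"dz":0,"rx":0,"ry":0,"rz":-0.05}]' -1
python3 -c "
from h import *
go([.691,-.063,.19],-.034)"
```

```text
time: 4.0
tool_pos: [0.5778, 0.0971, 0.1874]
tool_rot: [-0.001, 0.743, 0.669, -0.001]
contact_force: [-0.1, -1.1, -2.9]
gripper_width: 0.649
grasp_force: 66.0
t 4.0 d [-0.1844  0.1615 -0.0038] r [-0.0024  0.0002 -0.0465] tcp [0.5778 0.0971 0.1874] F [-0.1 -1.1 -2.9] w 0.649 g 66.0 j6 0.14
```

```bash
python3 -m inch '[{"dx":-0.04,"dy":0.035,"dz":0,"rx":0,"ry":0,"rz":-0.01},{"dx":-0.08,"dy":0.07,"dz":0,"rx":0,"ry":0,"rz":-0.02},{"dx":-0.115,"dy":0.1,"dz":0,"rx":0,"ry":0,"rz":-0.035},{"dx":-0.15,"dy":0.13,"dz":0,"rx":0,"ry":0,"rz":-0.047},{"dx":-0.17,"dy":0.15,"dz":0,"rx":0,"ry":0,"rz":-0.047}]' -1
python3 -m inch '[{"dx":0,"dy":0,"dz":0,"rx":0,"ry":0,"rz":0},{"dx":0,"dy":0,"dz":0,"rx":0,"ry":0,"rz":0}]' -1
python3 - <<'E'
from fit import *
go([.691,-.063,.12],-.034)
s=state(); im=save('scene','s3.png'); tp=save('top','t3.png')
for c in('scene','top'):
    for o in nets.outline_of(c,'carton'):
        print(c,o['confidence'],np.round(o['bbox']))
print('pred',boxhull('scene',[s['tool_pos'][0],s['tool_pos'][1],-.034],[.056,.15,.06],s['tool_pos'][2]-.021))
c=np.hstack([im[180:400,40:440]]);cv2.imwrite('pics/s3c.png',cv2.resize(c[:,:,::-1],None,fx=2,fy=2))
E
```

```text
time: 4.5
tool_pos: [0.6833, -0.0518, 0.1868]
tool_rot: [-0.001, 0.72, 0.694, -0.001]
contact_force: [0.5, 0.6, -3.6]
gripper_width: 0.646
grasp_force: 66.0
time: 4.7
tool_pos: [0.6824, -0.0494, 0.1873]
tool_rot: [-0.002, 0.719, 0.695, -0.001]
contact_force: [0.1, 0.3, -3.4]
gripper_width: 0.652
grasp_force: 65.9
t 4.7 d [-0.0168  0.0117  0.084 ] r [-0.0027 -0.0007 -0.0006] tcp [ 0.6824 -0.0494  0.1873] F [ 0.1  0.3 -3.4] w 0.652 g 65.9 j6 -0.15
scene 0.89 [399. 221.  51.  40.]
scene 0.61 [244. 251.  72.  45.]
scene 0.57 [358. 192.  49.  22.]
top 0.96 [171. 202.  53.  20.]
top 0.88 [186. 264.  58.  24.]
top 0.47 [311. 127.   9.  32.]
pred [[277.4216 263.6862]
 [212.422  272.8955]
 [209.0942 253.8057]
 [208.0743 237.0294]
 [272.6992 228.5887]
 [276.8646 244.6058]]
```

View pics/s3c.png

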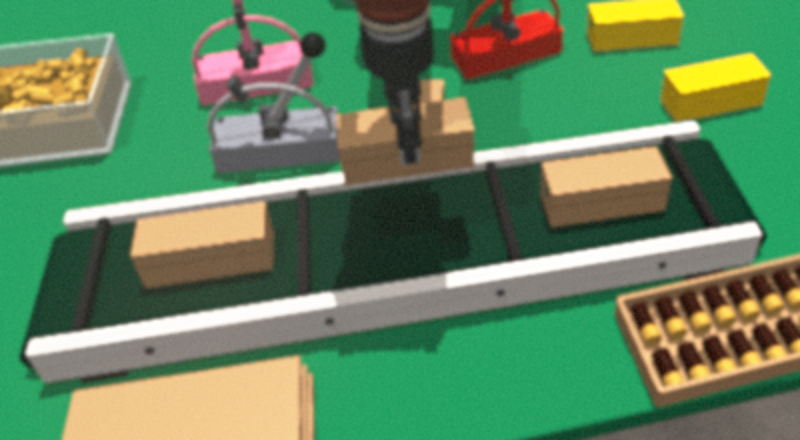

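The carton hangs level in the gripper at crop (405,140), and the network box centre (244,251) matches the prediction (243,251). The empty pocket is below it. Lowering now.

```bash
python3 -m inch '[{"dx":-0.0168,"dy":0.0117,"dz":0.01,"rx":-0.0027,"ry":-0.0007,"rz":0},{"dx":-0.0168,"dy":0.0117,"dz":0.045,"rx":-0.0027,"ry":-0.0007,"rz":0},{"dx":-0.0168,"dy":0.0117,"dz":0.085,"rx":-0.0027,"ry":-0.0007,"rz":0},{"dx":-0.0168,"dy":0.0117,"dz":0.11,"rx":-0.0027,"ry":-0.0007,"rz":0},{"dx":-0.0168,"dy":0.0117,"dz":0.125,"rx":-0.0027,"ry":-0.0007,"rz":0}]' -1
python3 -m inch '[{"dx":0,"dy":0,"dz":0.004,"rx":0,"ry":0,"rz":0},{"dx":0,"dy":0,"dz":0.007,"rx":0,"ry":0,"rz":0},{"dx":0,"dy":0,"dz":0.01,"rx":0,"ry":0,"rz":0},{"dx":0,"dy":0,"dz":0.0125,"rx":0,"ry":0,"rz":0},{"dx":0,"dy":0,"dz":0.0125,"rx":0,"ry":0,"rz":0}]' -1
python3 -c "
from h import *
go([.691,-.063,.071],-.034)"
```

```text
time: 5.4
tool_pos: [0.6909, -0.0629, 0.0866]
tool_rot: [0.0, 0.719, 0.695, -0.0]
contact_force: [-0.0, -0.6, -3.6]
gripper_width: 0.65
grasp_force: 66.0
time: 5.9
tool_pos: [0.6928, -0.063, 0.0807]
tool_rot: [0.002, 0.719, 0.695, 0.001]
contact_force: [-0.3, 0.2, -3.8]
gripper_width: 0.647
grasp_force: 66.0
t 5.9 d [-0.     -0.0023  0.0121] r [0.0034 0.0008 0.0001] tcp [ 0.6928 -0.063   0.0807] F [-0.3  0.2 -3.8] w 0.647 g 66.0 j6 -0.16
```

```bash
python3 -m inch '[{"dx":0,"dy":-0.002,"dz":0.0025,"rx":0.003,"ry":0,"rz":0},{"dx":0,"dy":-0.002,"dz":0.005,"rx":0.003,"ry":0,"rz":0},{"dx":0,"dy":-0.002,"dz":0.0075,"rx":0.003,"ry":0,"rz":0},{"dx":0,"dy":-0.002,"dz":0.009,"rx":0.003,"ry":0,"rz":0},{"dx":0,"dy":-0.002,"dz":0.009,"rx":0.003,"ry":0,"rz":0}]' -1
python3 -m inch '[{"dx":0,"dy":0,"dz":0,"rx":0,"ry":0,"rz":0}]' -1
```

```text
time: 6.4
tool_pos: [0.6906, -0.0629, 0.0723]
tool_rot: [-0.0, 0.719, 0.695, -0.001]
contact_force: [-0.9, -0.6, -2.6]
gripper_width: 0.646
grasp_force: 66.0
time: 6.5
tool_pos: [0.6908, -0.063, 0.0727]
tool_rot: [0.0, 0.719, 0.695, -0.001]
contact_force: [-0.8, 0.4, -3.9]
gripper_width: 0.647
grasp_force: 66.0
```

```bash
python3 -m inch '[{"dx":0,"dy":0,"dz":0.001,"rx":0,"ry":0,"rz":0},{"dx":0,"dy":0,"dz":0.002,"rx":0,"ry":0,"rz":0},{"dx":0,"dy":0,"dz":0.002,"rx":0,"ry":0,"rz":0}]' -1
python3 -m inch '[{"dx":0,"dy":0,"dz":0.001,"rx":0,"ry":0,"rz":0},{"dx":0,"dy":0,"dz":0.001,"rx":0,"ry":0,"rz":0}]' -1
```

```text
time: 6.8
tool_pos: [0.6909, -0.0629, 0.0713]
tool_rot: [0.0, 0.719, 0.695, -0.0]
contact_force: [0.4, -0.0, -3.5]
gripper_width: 0.646
grasp_force: 66.1
time: 7.0
tool_pos: [0.691, -0.063, 0.0712]
tool_rot: [0.0, 0.719, 0.695, -0.0]
contact_force: [-2.1, -0.6, 1.8]
gripper_width: 0.652
grasp_force: 66.4
```

Contact felt; the carton rests on the belt. Releasing.

```bash
python3 -m inch '[{"dx":0,"dy":0,"dz":0,"rx":0,"ry":0,"rz":0},{"dx":0,"dy":0,"dz":0,"rx":0,"ry":0,"rz":0},{"dx":0,"dy":0,"dz":0,"rx":0,"ry":0,"rz":0},{"dx":0,"dy":0,"dz":0,"rx":0,"ry":0,"rz":0}]' 1
python3 -m inch '[{"dx":0,"dy":0,"dz":-0.03,"rx":0,"ry":0,"rz":0},{"dx":0,"dy":0,"dz":-0.09,"rx":0,"ry":0,"rz":0},{"dx":0,"dy":0,"dz":-0.15,"rx":0,"ry":0,"rz":0},{"dx":0,"dy":0,"dz":-0.21,"rx":0,"ry":0,"rz":0},{"dx":0,"dy":0,"dz":-0.26,"rx":0,"ry":0,"rz":0}]' 1
python3 -m inch '[{"dx":0,"dy":0,"dz":-0.02,"rx":0,"ry":0,"rz":0},{"dx":0,"dy":0,"dz":-0.02,"rx":0,"ry":0,"rz":0}]' 1
python3 - <<'E'
from fit import *
a,l=-.073,-.52
k=np.array([.453,-.221,.06])+Ro.from_euler('z',a).apply([0,-.15*np.sin(l),.15*np.cos(l)]); print(k)
go([k[0],k[1],.30],a)
im=save('scene','s4.png'); cv2.imwrite('pics/s4c.png',cv2.resize(im[180:380,40:440,::-1],None,fx=2,fy=2,interpolation=cv2.INTER_CUBIC))
E
```

```text
time: 7.4
tool_pos: [0.691, -0.063, 0.0705]
tool_rot: [0.0, 0.719, 0.695, -0.0]
contact_force: [-0.3, -0.0, -0.1]
gripper_width: 0.997
grasp_force: 0.0
time: 7.9
tool_pos: [0.6914, -0.0628, 0.282]
tool_rot: [0.001, 0.719, 0.695, 0.0]
contact_force: [1.1, -0.3, 0.2]
gripper_width: 0.999
grasp_force: 0.0
time: 8.1
tool_pos: [0.6923, -0.0629, 0.2982]
tool_rot: [0.003, 0.719, 0.695, 0.001]
contact_force: [0.7, -0.3, -1.0]
gripper_width: 1.001
grasp_force: 0.0
[ 0.4584 -0.1467  0.1902]
t 8.1 d [-0.1145 -0.2886 -0.0037] r [0.004  0.0013 0.026 ] tcp [ 0.6923 -0.0629  0.2982] F [ 0.7 -0.3 -1. ] w 1.001 g 0.0 j6 -0.16
```

View pics/s4c.png

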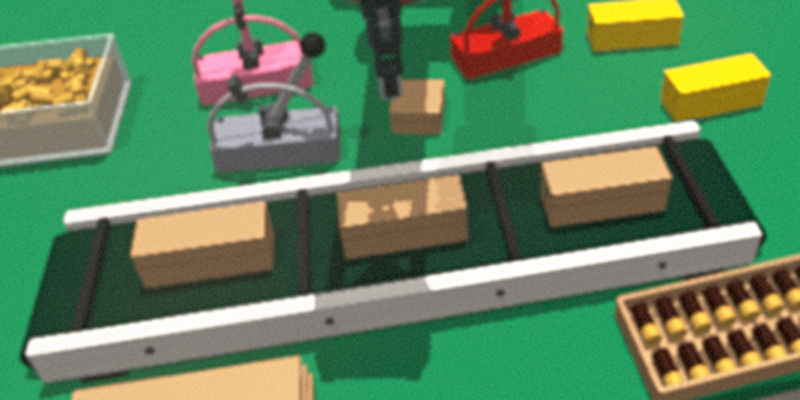

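The carton sits flat in the middle of the pocket (crop (402,215)), parallel to its neighbours. Next I refine the lever and clip from averaged frames.

```bash
cat > lev.py <<'E'
from fit import *
def avg(cam,n=8): return np.mean([optics.grab_frame(cam).astype(np.float32) for _ in range(n)],0)
def L2W(p,q): return Ro.from_euler('z',p[2]).apply(np.atleast_2d(q))+[p[0],p[1],.06]
def clipbox(m):
    c=np.array([[i,j,k] for i in(.011,.033) for j in(-.006,.006) for k in(.072,.106)])
    r=[0,np.sin(m),np.cos(m)]; t=[0,np.cos(m),-np.sin(m)]
    return np.array([[x,-k*np.sin(m)+j*np.cos(m),k*np.cos(m)+j*np.sin(m)] for x,j,k in c])
def barbox(l):
    c=np.array([[i,j,k] for i in(-.005,.005) for j in(-.007,.007) for k in(.02,.135)])
    return np.array([[x,-k*np.sin(l)+j*np.cos(l),k*np.cos(l)+j*np.sin(l)] for x,j,k in c])
def panel(cam,im,org,size,f,p,l,m):
    x0,y0=org;w,h=size
    a=cv2.resize(im[y0:y0+h,x0:x0+w,::-1],None,fx=f,fy=f,interpolation=cv2.INTER_CUBIC).clip(0,255).astype(np.uint8); b=a.copy()
    T=lambda uv:np.round(((uv-[x0,y0]+.5)*f-.5)*16).astype(np.int32)
    for q,col in((clipbox(m),(0,255,255)),(barbox(l),(255,255,0))):
        cv2.polylines(b,[T(cv2.convexHull(proj(cam,L2W(p,q)).astype(np.float32)).reshape(-1,2))],True,col,1,cv2.LINE_AA,4)
    cs=np.array([[.035,-.09,-.01],[.035,.09,-.01],[-.035,.09,-.01],[-.035,-.09,-.01]])
    cv2.polylines(b,[T(proj(cam,L2W(p,cs)))],True,(255,0,255),1,cv2.LINE_AA,4)
    th=np.linspace(-1.3,1.3,40); cv2.polylines(b,[T(proj(cam,L2W(p,np.c_[0*th+.022,-.085*np.sin(th),.085*np.cos(th)])))],False,(0,128,255),1,cv2.LINE_AA,4)
    kc=proj(cam,L2W(p,[0,-.15*np.sin(l),.15*np.cos(l)]))[0]; cv2.circle(b,tuple(int(v) for v in T(kc)),int(7*f*16),(255,255,0),1,cv2.LINE_AA,4)
    return np.vstack([a,b])
E
python3 - <<'E'
from lev import *
s=avg('scene');t=avg('top');np.save('s.npy',s);np.save('t.npy',t)
p=[.4531,-.2207,-.0729];l,m=-.52,.393
A=panel('scene',s,(140,198),(75,67),5,p,l,m);B=panel('top',t,(352,193),(75,67),5,p,l,m)
cv2.imwrite('pics/lv2.png',np.hstack([A,B])[:600 if False else None][:, :]); print(np.hstack([A,B]).shape)
E
python3 -c "
import cv2;a=cv2.imread('pics/lv2.png');cv2.imwrite('pics/lv2.png',cv2.resize(a,(670,600)))"
```

```text
(670, 750, 3)
```

View pics/lv2.png

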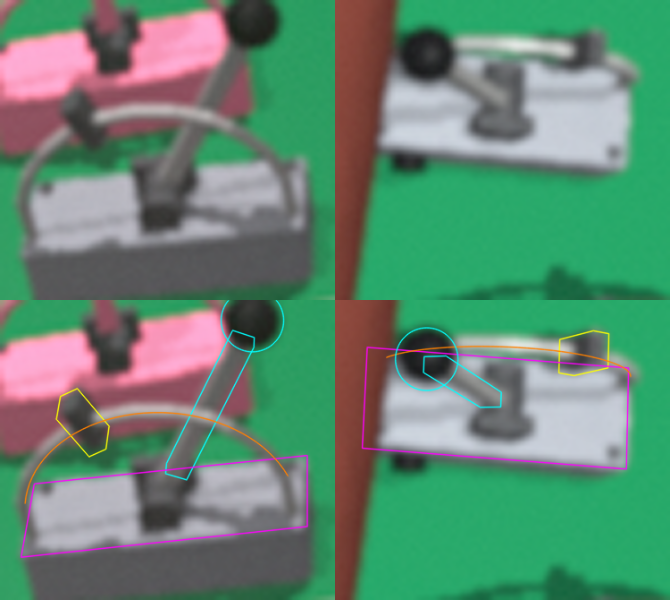

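Overlay: the fitted model matches the stand, rail, clip and lever bar to about 1 px. The clip block is centred at panel (83,116) in the scene view and (253,48) in the top view. I'll settle the clip angle numerically.

Run:
```python
from lev import *
s=np.load('s.npy');t=np.load('t.npy')
def show(im,x0,y0,w,h,f=max):
    print(np.array2string(im[y0:y0+h,x0:x0+w].max(2).astype(int),max_line_width=200))
show(s,150,214,18,22);show(t,400,196,20,16)
def cent(im,x0,y0,w,h,th):
    g=im[y0:y0+h,x0:x0+w].max(2); W=np.clip((th-g)/40,0,1); v,u=np.mgrid[y0:y0+h,x0:x0+w]
    return np.array([(W*u).sum(),(W*v).sum()])/W.sum(),W.sum()
print('knob',cent(s,186,192,22,19,70),cent(t,362,195,20,21,70))
p=[.4531,-.2207,-.0729]
print('model clip ctr',proj('scene',L2W(p,clipbox(.393).mean(0))),proj('top',L2W(p,clipbox(.393).mean(0))))
```

```text
[[252 252 252 253 253 252 250 240 230 229 220 176 131 108 112 123 150 179]
 [251 252 253 254 254 252 240 220 204 206 202 193 176 170 171 182 214 240]
 [253 254 254 255 255 246 216 190 188 193 198 194 191 188 189 198 221 234]
 [255 255 255 255 255 229 171 150 157 176 185 183 178 171 169 172 181 183]
 [255 254 255 252 234 173 126 108 114 140 156 160 154 149 148 147 148 146]
 [235 228 217 197 161 120  97  86  81 102 126 143 143 143 142 141 141 141]
 [175 167 155 140 114  98  95  83  70  83 109 131 139 141 142 140 142 143]
 [146 143 139 122 104  95  89  77  68  71  87 114 136 148 150 153 157 164]
 [142 144 137 117  94  84  75  68  67  66  81 113 149 164 173 177 183 186]
 [145 145 138 115  86  67  62  60  64  69  96 141 174 185 184 180 176 172]
 [143 143 142 126 100  66  55  57  61  69 100 144 166 165 156 147 141 136]
 [142 143 143 141 125  89  58  55  56  64  87 111 121 119 121 123 127 130]
 [142 141 146 154 147 111  71  55  54  58  64  75  81  89 114 131 138 139]
 [142 148 156 165 154 123  90  67  59  56  58  64  66  82 112 130 133 133]
 [149 156 162 155 136 117 108  90  65  56  56  58 
[... 1348 characters left out ...]
139 166 175 176 172 169 169 170]
 [114 114 110 102  93  77  64  64  77  91 100 114 138 165 177 179 173 169 167 168]
 [121 112  99  88  76  72  72  82  98 112 118 124 137 150 159 165 166 164 164 168]
 [151 143 139 130 114 109 115 131 149 161 163 163 159 150 144 143 143 150 157 163]
 [185 179 181 177 167 164 169 179 193 199 201 199 192 177 159 134 121 127 139 155]
 [205 203 205 204 201 200 203 208 211 211 213 212 208 198 175 136 108 108 124 144]
 [207 208 209 207 209 208 210 210 209 210 209 210 206 193 169 132 110 113 129 148]]
knob (array([195.9332, 202.866 ]), np.float32(59.896873)) (array([371.7429, 204.8858]), np.float32(65.82188))
model clip ctr [[158.1273 224.9195]] [[407.1672 204.444 ]]
```

```bash
cat > lfit.py <<'E'
from lev import *
k=4.467; sc=lambda u,v:(139.5+(u+.5)/k,197.5+(v+.5)/k); tp=lambda u,v:(351.5+(u-335+.5)/k,192.5+(v+.5)/k)
def solve(knob_s,knob_t,clip_s=(158.3,224.5),clip_t=(408.7,203.3)):
    obs=[('scene',sc(25,253),(.035,-.09,-.01)),('scene',sc(309,228),(.035,.09,-.01)),('scene',sc(304,159),(-.035,.09,-.01)),('scene',sc(36,184),(-.035,-.09,-.01)),
    ('top',tp(631,66),(.035,-.09,-.01)),('top',tp(625,167),(-.035,-.09,-.01)),('top',(359.6,203.2),(.035,.09,-.01)),('top',(357.6,225.8),(-.035,.09,-.01)),
    ('scene',clip_s,'m'),('top',clip_t,'m'),('scene',sc(155,110),(.022,0,.085))]
    if knob_s is not None: obs.append(('scene',knob_s,'k'))
    if knob_t is not None: obs.append(('top',knob_t,'k'))
    def f(P):
        x,y,a,l,m,du,dv=P;r=[]
        for c,uv,q in obs:
            if q=='k': q=(0,-.15*np.sin(l),.15*np.cos(l))
            if q=='m': q=(.022,-.089*np.sin(m),.089*np.cos(m))
            e=proj(c,L2W(P,q))[0]-uv
            if c=='top': e=e+[du,dv]
            r.append(e)
        return np.r_[np.ravel(r),du*.5,dv*.5]
    R=least_squares(f,[.46,-.22,0,-.5,.5,0,0],loss='soft_l1'); return R.x,f(R.x)[:-2].reshape(-1,2)
E
python3 - <<'E'
from lfit import *
P,r=solve((195.93,202.87),(371.74,204.89)); print(P);print(r.round(1).tolist())
K=L2W(P,[0,-.15*np.sin(P[3]),.15*np.cos(P[3])])[0]; print(K)
go([K[0],K[1],.30],P[2])
E
```

```text
[ 0.4537 -0.2192 -0.0777 -0.5218  0.4114  0.8204 -0.1466]
[[-0.5, 0.7], [0.0, -0.4], [1.2, -0.8], [0.1, -0.3], [-0.3, 0.1], [0.5, 0.0], [-0.5, -0.6], [0.3, -0.7], [-0.2, 0.7], [-0.7, 0.9], [-3.2, 0.7], [0.7, -0.6], [0.5, 0.3]]
[ 0.4595 -0.1447  0.19  ]
t 8.95 d [-0.1122 -0.2857 -0.0067] r [-0.0001  0.0007  0.0291] tcp [ 0.691  -0.0627  0.2945] F [0.3 0.3 0.2] w 1.0 g 0.0 j6 -0.16
```

```bash
python3 -m inch '[{"dx":-0.022,"dy":-0.057,"dz":0,"rx":0,"ry":0,"rz":0.006},{"dx":-0.045,"dy":-0.115,"dz":0,"rx":0,"ry":0,"rz":0.012},{"dx":-0.068,"dy":-0.172,"dz":0,"rx":0,"ry":0,"rz":0.018},{"dx":-0.09,"dy":-0.23,"dz":0,"rx":0,"ry":0,"rz":0.024},{"dx":-0.112,"dy":-0.285,"dz":0,"rx":0,"ry":0,"rz":0.029}]' 1
python3 -m inch '[{"dx":0,"dy":0,"dz":0.03,"rx":0,"ry":0,"rz":0},{"dx":0,"dy":0,"dz":0.05,"rx":0,"ry":0,"rz":0},{"dx":0,"dy":0,"dz":0.05,"rx":0,"ry":0,"rz":0}]' 1
python3 - <<'E'
from lfit import *
go([.4595,-.1447,.174],-.078)
im=save('scene','s5.png');cv2.imwrite('pics/s5c.png',cv2.resize(im[150:270,130:290,::-1],None,fx=4,fy=4,interpolation=cv2.INTER_CUBIC))
E
```

```text
time: 9.45
tool_pos: [0.4582, -0.1448, 0.2946]
tool_rot: [0.0, 0.734, 0.679, -0.001]
contact_force: [-0.5, -1.5, 0.9]
gripper_width: 1.0
grasp_force: 0.0
time: 9.75
tool_pos: [0.4587, -0.1438, 0.2514]
tool_rot: [-0.002, 0.734, 0.679, -0.001]
contact_force: [-0.5, -0.2, -0.4]
gripper_width: 0.999
grasp_force: 0.0
t 9.75 d [-0.0011  0.0016  0.0967] r [-0.0036 -0.0007  0.0004] tcp [ 0.4587 -0.1438  0.2514] F [-0.5 -0.2 -0.4] w 0.999 g 0.0 j6 -0.38
```

View pics/s5c.png

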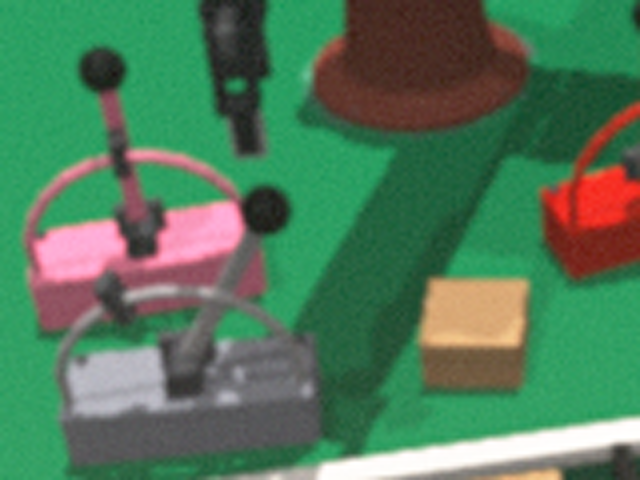

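The fingertips are at crop (250,150), above the knob at (267,210), and the clip at (113,295) is untouched. Descending over the knob, then pinching.

```bash
python3 -m inch '[{"dx":-0.001,"dy":0.001,"dz":0.03,"rx":-0.003,"ry":0,"rz":0},{"dx":-0.001,"dy":0.001,"dz":0.055,"rx":-0.003,"ry":0,"rz":0},{"dx":-0.001,"dy":0.001,"dz":0.08,"rx":-0.003,"ry":0,"rz":0},{"dx":-0.001,"dy":0.001,"dz":0.095,"rx":-0.003,"ry":0,"rz":0},{"dx":-0.001,"dy":0.001,"dz":0.0965,"rx":-0.003,"ry":0,"rz":0}]' 1
python3 -m inch '[{"dx":0,"dy":0,"dz":0,"rx":0,"ry":0,"rz":0},{"dx":0,"dy":0,"dz":0,"rx":0,"ry":0,"rz":0},{"dx":0,"dy":0,"dz":0,"rx":0,"ry":0,"rz":0},{"dx":0,"dy":0,"dz":0,"rx":0,"ry":0,"rz":0},{"dx":0,"dy":0,"dz":0,"rx":0,"ry":0,"rz":0}]' -1
python3 -m inch '[{"dx":0,"dy":0,"dz":0,"rx":0,"ry":0,"rz":0},{"dx":0,"dy":0,"dz":0,"rx":0,"ry":0,"rz":0}]' -1
python3 - <<'E'
from lfit import *
P=[.4537,-.2192,-.0777]; s=state()
go(s['tool_pos'],P[2])
g=np.array(s['tool_pos']);l0=-.5218
w=lambda l:L2W(P,[0,-.15*np.sin(l),.15*np.cos(l)])[0]
q=s['tool_rot'];R=Ro.from_quat([q[1],q[2],q[3],q[0]])
for l in np.r_[np.linspace(l0,.42,11)]: print(round(l,3),(R.inv().apply(w(l)-w(l0))/.8).round(4))
E
```

```text
time: 10.3
tool_pos: [0.4604, -0.1449, 0.1758]
tool_rot: [0.0, 0.734, 0.68, 0.0]
contact_force: [-0.7, -0.5, -0.3]
gripper_width: 0.998
grasp_force: 0.0
time: 10.8
tool_pos: [0.4604, -0.1452, 0.1788]
tool_rot: [0.001, 0.734, 0.679, 0.001]
contact_force: [-2.5, 1.8, 5.3]
gripper_width: 0.383
grasp_force: 59.0
time: 11.0
tool_pos: [0.4604, -0.1452, 0.1788]
tool_rot: [0.001, 0.734, 0.679, 0.001]
contact_force: [-4.2, 3.3, 5.2]
gripper_width: 0.387
grasp_force: 59.0
t 11.0 d [0. 0. 0.] r [0.002  0.0003 0.    ] tcp [ 0.4604 -0.1452  0.1788] F [-4.2  3.3  5.2] w 0.387 g 59.0 j6 -0.38
-0.522 [0. 0. 0.]
-0.428 [-0.0157  0.     -0.0081]
-0.333 [-0.0321  0.     -0.0146]
-0.239 [-0.049   0.0001 -0.0196]
-0.145 [-0.0664  0.0001 -0.023 ]
-0.051 [-0.0839  0.0001 -0.0247]
0.043 [-0.1016  0.0001 -0.0247]
0.137 [-0.1192  0.0001 -0.0231]
0.232 [-0.1365  0.0001 -0.0199]
0.326 [-0.1535  0.     -0.015 ]
0.42 [-0.1699  0.     -0.0086]
```

The grip sits a little high on the ball (chord 33 mm, lifting the hand), so I regrip about 6 mm lower.

```bash
python3 -m inch '[{"dx":0,"dy":0,"dz":0,"rx":0,"ry":0,"rz":0},{"dx":0,"dy":0,"dz":0,"rx":0,"ry":0,"rz":0},{"dx":0,"dy":0,"dz":0.004,"rx":0,"ry":0,"rz":0},{"dx":0,"dy":0,"dz":0.008,"rx":0,"ry":0,"rz":0}]' 0.3
python3 -m inch '[{"dx":0,"dy":0,"dz":0,"rx":0,"ry":0,"rz":0},{"dx":0,"dy":0,"dz":0,"rx":0,"ry":0,"rz":0},{"dx":0,"dy":0,"dz":0,"rx":0,"ry":0,"rz":0},{"dx":0,"dy":0,"dz":0,"rx":0,"ry":0,"rz":0},{"dx":0,"dy":0,"dz":0,"rx":0,"ry":0,"rz":0}]' -1
```

```text
time: 11.4
tool_pos: [0.4608, -0.1456, 0.1708]
tool_rot: [0.002, 0.734, 0.679, 0.001]
contact_force: [0.6, -0.4, -0.8]
gripper_width: 0.652
grasp_force: 0.0
time: 11.9
tool_pos: [0.4604, -0.1453, 0.1707]
tool_rot: [0.001, 0.734, 0.679, 0.001]
contact_force: [-2.0, 1.4, 0.1]
gripper_width: 0.388
grasp_force: 59.6
```

```bash
python3 -m inch '[{"dx":-0.0157,"dy":0,"dz":-0.0081,"rx":0,"ry":0,"rz":0},{"dx":-0.0321,"dy":0,"dz":-0.0146,"rx":0,"ry":0,"rz":0},{"dx":-0.049,"dy":0,"dz":-0.0196,"rx":0,"ry":0,"rz":0},{"dx":-0.0664,"dy":0,"dz":-0.023,"rx":0,"ry":0,"rz":0},{"dx":-0.0839,"dy":0,"dz":-0.0247,"rx":0,"ry":0,"rz":0}]' -1
python3 -m inch '[{"dx":-0.0177,"dy":0,"dz":0,"rx":0,"ry":0,"rz":0},{"dx":-0.0353,"dy":0,"dz":0.0016,"rx":0,"ry":0,"rz":0},{"dx":-0.0526,"dy":0,"dz":0.0048,"rx":0,"ry":0,"rz":0},{"dx":-0.0696,"dy":0,"dz":0.0097,"rx":0,"ry":0,"rz":0},{"dx":-0.0845,"dy":0,"dz":0.0153,"rx":0,"ry":0,"rz":0}]' -1
python3 -m inch '[{"dx":0,"dy":0,"dz":0,"rx":0,"ry":0,"rz":0},{"dx":0,"dy":0,"dz":0,"rx":0,"ry":0,"rz":0}]' -1
```

```text
time: 12.4
tool_pos: [0.4557, -0.214, 0.1912]
tool_rot: [0.003, 0.734, 0.679, 0.001]
contact_force: [0.3, 0.0, -0.4]
gripper_width: 0.156
grasp_force: 0.0
time: 12.9
tool_pos: [0.4502, -0.2811, 0.1783]
tool_rot: [0.002, 0.734, 0.679, 0.001]
contact_force: [0.5, 0.2, 0.5]
gripper_width: 0.001
grasp_force: 0.0
time: 13.1
tool_pos: [0.4501, -0.2798, 0.1781]
tool_rot: [0.001, 0.734, 0.679, 0.001]
contact_force: [0.6, 0.3, 0.1]
gripper_width: -0.003
grasp_force: 0.0
```

The knob slipped out, so the pinch was off-centre. I rise and look again.

```bash
python3 -m inch '[{"dx":0,"dy":0,"dz":-0.05,"rx":0,"ry":0,"rz":0},{"dx":0,"dy":0,"dz":-0.1,"rx":0,"ry":0,"rz":0},{"dx":0.0,"dy":0,"dz":-0.15,"rx":0,"ry":0,"rz":0},{"dx":0.03,"dy":-0.06,"dz":-0.18,"rx":0,"ry":0,"rz":0},{"dx":0.06,"dy":-0.12,"dz":-0.18,"rx":0,"ry":0,"rz":0}]' 1
python3 - <<'E'
from lfit import *
s=avg('scene',6);t=avg('top',6);np.save('s2.npy',s);np.save('t2.npy',t)
for n,im in(('scene',s),('top',t)):
    print(n,[(round(b['confidence'],2),np.round(b['bbox'],1).tolist()) for b in nets.boxes_of(n,'lever_knob')][:5])
s0=np.load('s.npy'); d=np.abs(s-s0).max(2)[205:245,140:185]; print('clip change',np.abs(s-s0)[216:232,152:164].max())
print(state()['tool_pos'])
# dark blobs
def blobs(im,x0,y0,w,h,th):
    m=(im[y0:y0+h,x0:x0+w].max(2)<th).astype(np.uint8); n,_,st,c=cv2.connectedComponentsWithStats(m)
    print([(st[i,4],(c[i]+[x0,y0]).round(2).tolist(),st[i,:4].tolist()) for i in range(1,n) if st[i,4]>25])
blobs(s,140,185,75,60,50);blobs(t,350,190,75,40,50)
E
```

```text
time: 13.6
tool_pos: [0.3684, -0.2304, 0.3255]
tool_rot: [0.004, 0.733, 0.68, 0.001]
contact_force: [-0.3, 0.4, 1.0]
gripper_width: 0.842
grasp_force: 0.0
scene [(0.56, [155.9, 181.9, 17.0, 43.1]), (0.54, [296.8, 170.6, 16.9, 41.0]), (0.51, [182.9, 215.1, 10.6, 44.8])]
top [(0.51, [385.2, 208.1, 11.2, 18.3]), (0.47, [256.1, 263.8, 14.3, 10.9])]
clip change 51.125
[ 0.368  -0.2305  0.3212]
[(np.int32(68), [182.49, 199.74], [37, 10, 11, 10])]
[(np.int32(90), [386.03, 205.5], [31, 10, 11, 12])]
```

Run:
```python
from lfit import *
s=np.load('s2.npy');s0=np.load('s.npy')
P,r=solve((182.49,199.74),(386.03,205.5)); print(P,r[-2:])
K=L2W(P,[0,-.15*np.sin(P[3]),.15*np.cos(P[3])])[0]; print(K)
go([K[0],K[1],.26],P[2]); go([K[0],K[1],K[2]-.026],P[2])
print(s[214:234,152:164].max(2).astype(int)-s0[214:234,152:164].max(2).astype(int))
```

```text
[ 0.4537 -0.219  -0.0744 -0.2679  0.4133  0.9329 -0.0413] [[ 0.3045 -0.6729]
 [ 0.2341 -0.0957]]
[ 0.4566 -0.1794  0.2046]
t 14.3 d [0.0723 0.1052 0.0768] r [ 0.0022  0.0003 -0.002 ] tcp [ 0.368  -0.2305  0.3212] F [0.4 0.  1. ] w 1.002 g 0.0 j6 -0.65
t 14.3 d [0.0724 0.1049 0.1785] r [ 0.0022  0.0003 -0.002 ] tcp [ 0.368  -0.2305  0.3212] F [0.4 0.  1. ] w 1.002 g 0.0 j6 -0.65
[[  0   0   0   0   0   0   1   0   0   0  -2   1]
 [  0   0   0   1  -1  -2   1  -2   0  -1   0  -1]
 [  0   0   0   1  -2  -3  -1   2   1   1   1   0]
 [  0   0   0  -2  -7  -9  -3  -1  -1  -1  -2   0]
 [ -1   0  -3 -11 -20 -17  -9  -5   1   0   2   0]
 [  1  -2 -11 -22 -26 -25 -14  -6   0  -1   0  -2]
 [  0  -6 -19 -29 -30 -25 -17 -10  -5  -1   0   2]
 [ -2  -9 -24 -31 -27 -19 -15 -13  -7  -3  -3  -9]
 [ -5  -8 -17 -23 -17 -13 -11 -14 -16 -17 -27 -29]
 [ -1  -5 -10  -9  -4  -6  -7 -15 -26 -42 -49 -48]
 [ -1   1  -3   2   0  -3  -7 -14 -25 -39 -43 -40]
 [  0  -3  -7  -5   2   0  -3  -5 -16 -20 -17 -15]
 [ -2 -14 -19 -12  -2   0   2  -3  -4  -8 -10  -1]
 [-17 -28 -26 -12  -1   0  -4  -1  -5  -8  -9  -3]
 [-31 -30 -17  -5  -1   1   0   0   0  -3  -4  -6]
 [-27 -17  -7  -2  -1   0  -2  -1  -1  -3 -10  -8]
 [-14  -5   0   0  -2  -1  -3  -1  -1   0  -3  -7]
 [ -3  -2   0  -1  -1   0  -2  -1   1  -1   1   0]
 [  0  -1   0  -2   1   0   3   0  -3  -3  -1   0]
 [ -2  -2   0  -1   0  -1   0   2   0  -2   0   0]]
```

The clip hasn't moved (only its lit face is shaded), and the lever is now at about -0.27. Re-approaching with a deeper pinch.

```bash
python3 -m inch '[{"dx":0.035,"dy":0.05,"dz":0,"rx":0.002,"ry":0,"rz":0},{"dx":0.072,"dy":0.105,"dz":0,"rx":0.002,"ry":0,"rz":0},{"dx":0.072,"dy":0.105,"dz":0.03,"rx":0.002,"ry":0,"rz":-0.002},{"dx":0.072,"dy":0.105,"dz":0.076,"rx":0.002,"ry":0,"rz":-0.002},{"dx":0.072,"dy":0.105,"dz":0.076,"rx":0.002,"ry":0,"rz":-0.002}]' 1
python3 -c "
from h import *
go([.4566,-.1794,.178],-.076)"
```

```text
time: 14.8
tool_pos: [0.4541, -0.1778, 0.255]
tool_rot: [-0.004, 0.733, 0.681, -0.002]
contact_force: [-0.1, 0.0, -0.2]
gripper_width: 1.0
grasp_force: 0.0
t 14.8 d [-0.0021  0.0041  0.0962] r [-0.0059 -0.0024  0.0017] tcp [ 0.4541 -0.1778  0.255 ] F [-0.1  0.  -0.2] w 1.0 g 0.0 j6 -0.45
```

```bash
python3 -m inch '[{"dx":0,"dy":0.002,"dz":0.03,"rx":-0.003,"ry":0,"rz":0},{"dx":0,"dy":0.002,"dz":0.06,"rx":-0.003,"ry":0,"rz":0},{"dx":0,"dy":0.002,"dz":0.08,"rx":-0.003,"ry":0,"rz":0},{"dx":0,"dy":0.002,"dz":0.095,"rx":-0.003,"ry":0,"rz":0},{"dx":0,"dy":0.002,"dz":0.095,"rx":-0.003,"ry":0,"rz":0}]' 1
python3 -c "
from h import *
go([.4566,-.1794,.178],-.076)"
python3 -m inch '[{"dx":0,"dy":0,"dz":0,"rx":0,"ry":0,"rz":0},{"dx":0,"dy":0,"dz":0,"rx":0,"ry":0,"rz":0},{"dx":0,"dy":0,"dz":0,"rx":0,"ry":0,"rz":0},{"dx":0,"dy":0,"dz":0,"rx":0,"ry":0,"rz":0},{"dx":0,"dy":0,"dz":0,"rx":0,"ry":0,"rz":0}]' -1
python3 -c "
from h import *
go([.4566,-.1794,.178],-.076)"
```

```text
time: 15.3
tool_pos: [0.4572, -0.1796, 0.1839]
tool_rot: [0.001, 0.733, 0.68, 0.001]
contact_force: [-0.3, -0.0, 0.4]
gripper_width: 1.006
grasp_force: 0.0
t 15.3 d [ 0.0001 -0.0008  0.0073] r [ 0.0022 -0.      0.0008] tcp [ 0.4572 -0.1796  0.1839] F [-0.3 -0.   0.4] w 1.006 g 0.0 j6 -0.45
time: 15.8
tool_pos: [0.4574, -0.1797, 0.1866]
tool_rot: [0.002, 0.733, 0.68, 0.001]
contact_force: [-5.7, 2.2, 6.6]
gripper_width: 0.393
grasp_force: 58.9
t 15.8 d [ 0.0004 -0.0011  0.0107] r [0.0026 0.0008 0.001 ] tcp [ 0.4574 -0.1797  0.1866] F [-5.7  2.2  6.6] w 0.393 g 58.9 j6 -0.45
```

```bash
python3 -m inch '[{"dx":0,"dy":0,"dz":0,"rx":0,"ry":0,"rz":0},{"dx":0,"dy":0,"dz":0,"rx":0,"ry":0,"rz":0},{"dx":0,"dy":0,"dz":0.006,"rx":0,"ry":0,"rz":0},{"dx":0,"dy":0,"dz":0.0125,"rx":0,"ry":0,"rz":0},{"dx":0,"dy":0,"dz":0.0125,"rx":0,"ry":0,"rz":0}]' 0.3
python3 -m inch '[{"dx":0,"dy":0,"dz":0,"rx":0,"ry":0,"rz":0},{"dx":0,"dy":0,"dz":0,"rx":0,"ry":0,"rz":0},{"dx":0,"dy":0,"dz":0,"rx":0,"ry":0,"rz":0},{"dx":0,"dy":0,"dz":0,"rx":0,"ry":0,"rz":0},{"dx":0,"dy":0,"dz":0,"rx":0,"ry":0,"rz":0}]' -1
python3 -c "
from h import *
go([.4566,-.1794,.178],-.076)"
```

```text
time: 16.3
tool_pos: [0.4573, -0.1794, 0.1736]
tool_rot: [0.001, 0.733, 0.68, 0.001]
contact_force: [-0.1, 0.4, -0.3]
gripper_width: 0.648
grasp_force: 0.0
time: 16.8
tool_pos: [0.4575, -0.1797, 0.1751]
tool_rot: [0.002, 0.733, 0.68, 0.001]
contact_force: [-4.9, 1.6, 4.3]
gripper_width: 0.396
grasp_force: 59.4
t 16.8 d [ 0.0002 -0.0011 -0.0037] r [0.0027 0.0006 0.001 ] tcp [ 0.4575 -0.1797  0.1751] F [-4.9  1.6  4.3] w 0.396 g 59.4 j6 -0.45
```

```bash
python3 - <<'E'
from lfit import *
P=[.4537,-.219,-.0755]; l0=-.268; q=state()['tool_rot'];R=Ro.from_quat([q[1],q[2],q[3],q[0]])
w=lambda l:L2W(P,[0,-.15*np.sin(l),.15*np.cos(l)])[0]
for l in(-.22,-.17,-.12,-.07,0,.07,.14,.21,.28,.34,.40,.413): print(l,(R.inv().apply(w(l)-w(l0))/.8).round(4))
E
python3 -m inch '[{"dx":-0.0045,"dy":0,"dz":-0.001,"rx":0,"ry":0,"rz":0},{"dx":-0.009,"dy":0,"dz":-0.002,"rx":0,"ry":0,"rz":0},{"dx":-0.018,"dy":0,"dz":-0.0038,"rx":0,"ry":0,"rz":0}]' -1
```

```text
-0.22 [-0.0087  0.     -0.0022]
-0.17 [-0.0179 -0.     -0.004 ]
-0.12 [-0.0272 -0.     -0.0053]
-0.07 [-0.0365 -0.     -0.0062]
0 [-0.0497 -0.     -0.0067]
0.07 [-0.0628 -0.     -0.0062]
0.14 [-0.0758 -0.0001 -0.0048]
0.21 [-0.0887 -0.0001 -0.0025]
0.28 [-0.1015 -0.0001  0.0007]
0.34 [-0.1122 -0.0001  0.0041]
0.4 [-0.1227 -0.0002  0.0082]
0.413 [-0.1249 -0.0002  0.0092]
time: 17.1
tool_pos: [0.4563, -0.1926, 0.1782]
tool_rot: [0.0, 0.733, 0.68, 0.002]
contact_force: [-6.5, 6.2, 5.1]
gripper_width: 0.397
grasp_force: 59.5
```

```bash
python3 -m inch '[{"dx":-0.0092,"dy":0,"dz":-0.0015,"rx":0,"ry":0,"rz":0},{"dx":-0.0185,"dy":0,"dz":-0.0024,"rx":0,"ry":0,"rz":0},{"dx":-0.025,"dy":0,"dz":-0.0027,"rx":0,"ry":0,"rz":0},{"dx":-0.0317,"dy":0,"dz":-0.0029,"rx":0,"ry":0,"rz":0},{"dx":-0.038,"dy":0,"dz":-0.0028,"rx":0,"ry":0,"rz":0}]' -1
```

```text
time: 17.6
tool_pos: [0.4536, -0.2234, 0.1801]
tool_rot: [0.0, 0.733, 0.68, 0.002]
contact_force: [-7.9, 4.7, 4.1]
gripper_width: 0.396
grasp_force: 60.4
```

```bash
python3 -m inch '[{"dx":-0.01,"dy":0,"dz":0.0007,"rx":0,"ry":0,"rz":0},{"dx":-0.0198,"dy":0,"dz":0.0018,"rx":0,"ry":0,"rz":0},{"dx":-0.0265,"dy":0,"dz":0.0029,"rx":0,"ry":0,"rz":0},{"dx":-0.0327,"dy":0,"dz":0.0041,"rx":0,"ry":0,"rz":0},{"dx":-0.0395,"dy":0,"dz":0.0057,"rx":0,"ry":0,"rz":0}]' -1
python3 -m inch '[{"dx":-0.006,"dy":0,"dz":0.0016,"rx":0,"ry":0,"rz":0},{"dx":-0.0115,"dy":0,"dz":0.0033,"rx":0,"ry":0,"rz":0},{"dx":-0.0167,"dy":0,"dz":0.005,"rx":0,"ry":0,"rz":0},{"dx":-0.022,"dy":0,"dz":0.0071,"rx":0,"ry":0,"rz":0},{"dx":-0.0272,"dy":0,"dz":0.0091,"rx":0,"ry":0,"rz":0}]' -1
python3 -m inch '[{"dx":0,"dy":0,"dz":0,"rx":0,"ry":0,"rz":0},{"dx":0,"dy":0,"dz":0,"rx":0,"ry":0,"rz":0}]' -1
```

```text
time: 18.1
tool_pos: [0.4507, -0.2553, 0.1755]
tool_rot: [-0.0, 0.734, 0.68, 0.001]
contact_force: [-9.7, 4.1, 4.1]
gripper_width: 0.395
grasp_force: 60.7
time: 18.6
tool_pos: [0.4486, -0.2769, 0.1676]
tool_rot: [-0.001, 0.732, 0.681, 0.0]
contact_force: [-11.5, 3.6, 3.7]
gripper_width: 0.387
grasp_force: 61.1
time: 18.8
tool_pos: [0.4486, -0.2769, 0.1673]
tool_rot: [-0.001, 0.733, 0.681, 0.0]
contact_force: [-9.9, 1.8, 2.5]
gripper_width: 0.373
grasp_force: 58.9
```

```bash
python3 -m inch '[{"dx":0,"dy":0,"dz":0,"rx":0,"ry":0,"rz":0},{"dx":0,"dy":0,"dz":0,"rx":0,"ry":0,"rz":0},{"dx":0,"dy":0,"dz":0,"rx":0,"ry":0,"rz":0},{"dx":0,"dy":0,"dz":-0.04,"rx":0,"ry":0,"rz":0},{"dx":0,"dy":0,"dz":-0.09,"rx":0,"ry":0,"rz":0}]' 1
python3 -m inch '[{"dx":0,"dy":0,"dz":-0.06,"rx":0,"ry":0,"rz":0},{"dx":0.0,"dy":0,"dz":-0.11,"rx":0,"ry":0,"rz":0},{"dx":0.05,"dy":-0.06,"dz":-0.12,"rx":0,"ry":0,"rz":0},{"dx":0.1,"dy":-0.09,"dz":-0.12,"rx":0,"ry":0,"rz":0},{"dx":0.15,"dy":-0.12,"dz":-0.12,"rx":0,"ry":0,"rz":0}]' 1
cat > meas.py <<'E'
from lfit import *
import sys
tag=sys.argv[1]
s=avg('scene',8);t=avg('top',8);np.save('s%s.npy'%tag,s);np.save('t%s.npy'%tag,t)
def blobs(im,x0,y0,w,h,th):
    m=(im[y0:y0+h,x0:x0+w].max(2)<th).astype(np.uint8); n,_,st,c=cv2.connectedComponentsWithStats(m)
    b=[(st[i,4],(c[i]+[x0,y0]).round(2)) for i in range(1,n) if st[i,4]>15]; print(b); return b
ks=blobs(s,140,185,75,60,48);kt=blobs(t,350,190,75,40,48)
P,r=solve(max(ks,key=lambda b:b[0])[1],max(kt,key=lambda b:b[0])[1]);print(P,r[-2:])
A=panel('scene',s,(140,198),(75,67),5,P,P[3],P[4]);B=panel('top',t,(352,193),(75,67),5,P,P[3],P[4])
cv2.imwrite('pics/m%s.png'%tag,cv2.resize(np.hstack([A,B]),(670,600)))
E
python3 meas.py 3
```

```text
time: 19.3
tool_pos: [0.4496, -0.2767, 0.239]
tool_rot: [0.0, 0.733, 0.68, 0.001]
contact_force: [-0.1, -0.7, -0.3]
gripper_width: 1.0
grasp_force: 0.0
time: 19.8
tool_pos: [0.3651, -0.155, 0.337]
tool_rot: [0.004, 0.734, 0.68, 0.002]
contact_force: [0.3, 1.0, 1.3]
gripper_width: 0.997
grasp_force: 0.0
[(np.int32(48), array([143.52, 206.79]))]
[(np.int32(50), array([392.68, 196.22]))]
[ 0.4542 -0.2192 -0.0677  0.4325  0.4151  0.6713 -0.1259] [[ 0.9481 -1.2496]
 [30.3565 12.4035]]
```

View pics/m3.png

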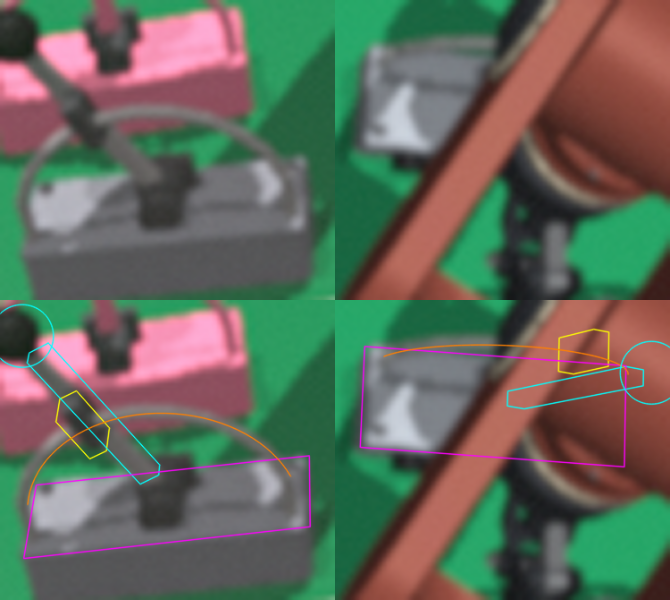

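The scene view shows the bar running close under the clip (panel (83,115)), with the knob at about (15,35). The top view is blocked by the arm, so I move the arm aside and measure in both cameras.

```bash
sed -i 's/s,140,185,75,60,48/s,125,185,60,45,60/; s/t,350,190,75,40,48/t,385,185,60,40,60/; /cv2.imwrite/d; /^A=/d' meas.py
python3 -m inch '[{"dx":0.06,"dy":0.02,"dz":0,"rx":0,"ry":0,"rz":0},{"dx":0.12,"dy":0.06,"dz":0,"rx":0,"ry":0,"rz":0},{"dx":0.18,"dy":0.1,"dz":0,"rx":0,"ry":0,"rz":0},{"dx":0.24,"dy":0.13,"dz":0,"rx":0,"ry":0,"rz":0},{"dx":0.28,"dy":0.16,"dz":0,"rx":0,"ry":0,"rz":0}]' 1
python3 meas.py 4
```

```text
time: 21.1
tool_pos: [0.5049, 0.0531, 0.3366]
tool_rot: [0.003, 0.733, 0.681, 0.002]
contact_force: [1.0, -1.9, -0.5]
gripper_width: 1.0
grasp_force: 0.0
[(np.int32(99), array([141.95, 205.61])), (np.int32(22), array([164.23, 210.45])), (np.int32(21), array([158.43, 226.19]))]
[(np.int32(98), array([424.81, 209.54]))]
[ 0.4527 -0.2191 -0.0744  0.4764  0.414   0.8719 -0.3496] [[ 0.5855  0.5819]
 [ 0.2674 -0.0758]]
```

```bash
cat > joint.py <<'E'
from lfit import *
KS=[((195.93,202.87),(371.74,204.89)),((182.49,199.74),(386.03,205.5)),((141.95,205.61),(424.81,209.54))]
ST=[('scene',sc(25,253),(.035,-.09,-.01)),('scene',sc(309,228),(.035,.09,-.01)),('scene',sc(304,159),(-.035,.09,-.01)),('scene',sc(36,184),(-.035,-.09,-.01)),
 ('top',tp(631,66),(.035,-.09,-.01)),('top',tp(625,167),(-.035,-.09,-.01)),('top',(359.6,203.2),(.035,.09,-.01)),('top',(357.6,225.8),(-.035,.09,-.01))]
def joint(KS):
    n=len(KS)
    def f(Q):
        P=Q[:3];o={'scene':Q[3:5],'top':Q[5:7]};r=[]
        for (a,b),l in zip(KS,Q[7:]):
            w=L2W(P,[0,-.15*np.sin(l),.15*np.cos(l)])
            for c,uv in(('scene',a),('top',b)):
                r.append((proj(c,w)[0]+o[c]-uv)/.3)
        for c,uv,q in ST: r.append((proj(c,L2W(P,q))[0]+o[c]-uv)/1.)
        return np.r_[np.ravel(r),Q[3:7]/1.]
    R=least_squares(f,np.r_[.4535,-.219,-.075,0,0,0,0,np.linspace(-.5,.5,n)]); return R.x,R.fun
def clipfit(Q):
    out=[]
    s=np.load('s.npy').max(2);t=np.load('t.npy').max(2)
    ms=np.zeros_like(s);ms[216:228,151:165]=np.clip((105-s[216:228,151:165])/30+.5,0,1)*1;ms[228:233,151:165]=np.clip((80-s[228:233,151:165])/25+.5,0,1)
    mt=np.zeros_like(t);mt[197:207,405:418]=np.clip((138-t[197:207,405:418])/50+.5,0,1)
    for c,m,o in(('scene',ms,Q[3:5]),('top',mt,Q[5:7])):
        v,u=np.mgrid[:420,:560]; cm=np.array([(m*u).sum(),(m*v).sum()])/m.sum(); best=[]
        for a in np.arange(.3,.55,.01):
            h=np.zeros((420,560),np.uint8); hu=cv2.convexHull((proj(c,L2W(Q[:3],clipbox(a)))+o).astype(np.float32)).reshape(-1,2)
            cv2.fillConvexPoly(h,np.round(hu*16).astype(np.int32),255,cv2.LINE_AA,4);h=h/255.
            ch=np.array([(h*u).sum(),(h*v).sum()])/h.sum()
            best.append((np.minimum(h,m).sum()/np.maximum(h,m).sum(),a,ch-cm))
        b=max(best,key=lambda b:b[0]); d=min(best,key=lambda b:np.linalg.norm(b[2])); print(c,'area',m.sum().round(1),'IoU best',b[:2],b[2].round(2),'centroid best',round(d[1],3),d[2].round(2))
if __name__=='__main__':
    Q,f=joint(KS);print(Q);print((f[:12].reshape(-1,2)*.3).round(2).tolist(),f[12:28].round(1))
    clipfit(Q)
E
python3 joint.py
```

```text
[ 0.4534 -0.2224 -0.089   0.1495  0.0641 -0.0661 -0.117  -0.5324 -0.2801
  0.462 ]
[[0.25, -0.09], [0.21, 0.2], [-0.15, -0.28], [-0.18, -0.29], [0.16, 0.39], [-0.09, 0.15]] [-1.6  0.6 -1.1  0.   0.4 -0.5 -0.7 -0.4 -0.   0.6  0.5  0.5 -0.2 -0.8
  0.3 -0.9]
scene area 75.5 IoU best (np.float64(0.5698671320868943), np.float64(0.34)) [ 0.59 -0.28] centroid best 0.36 [ 0.   -0.05]
top area 52.4 IoU best (np.float64(0.4490444734963066), np.float64(0.34)) [-1.82  1.2 ] centroid best 0.4 [-0.26  1.48]
```

Run:
```python
from joint import *
Q,f=joint(KS)
d=(np.load('s.npy')-np.load('s2.npy'))[217:224,152:160].max(2);d=np.clip(d-6,0,None);v,u=np.mgrid[217:224,152:160];print('lit face',(d*u).sum()/d.sum(),(d*v).sum()/d.sum())
for m in(.32,.36,.40,.44,.48,.52):
    for r in(.106,):
        w=L2W(Q,[.022,-r*np.sin(m),r*np.cos(m)]); print(m,'scene',(proj('scene',w)+Q[3:5])[0].round(2),'top',(proj('top',w)+Q[5:7])[0].round(2))
# frames with lever near clip: raw values
s=np.load('s4.npy').max(2).astype(int);print(s[212:240,146:176]);
t=np.load('t4.npy').max(2).astype(int);print(t[197:217,396:424])
l=Q[9]
for r in(.03,.06,.089,.12): 
    w=L2W(Q,[[0,-r*np.sin(l),r*np.cos(l)]]);print(r,(proj('scene',w)+Q[3:5])[0].round(2),(proj('top',w)+Q[5:7])[0].round(2))
```

```text
Traceback (most recent call last):
  File "joint.py", line 15, in joint
    R=least_squares(f,np.r_[.4535,-.219,-.075,0,0,0,0,np.linspace(-.5,.5,n)]); return R.x,R.fun
  File "joint.py", line 13, in f
    for c,uv,q in ST: r.append((proj(c,L2W(P,q))[0]+o[c]-uv)/1.)
                                ~~~~^^^^^^^^^^^^
  File "h.py", line 15, in proj
    c=optics.camera_info(cam); X=np.atleast_2d(X)@np.array(c['R']).T+np.array(c['t'])
ValueError: time passes only in moves, steps and waits
```

```bash
cat > b.py <<'E'
from lev import *
Q=np.load('Q.npy')
for m in(.28,.32,.36,.40,.44):
    w=lambda x,j,r:L2W(Q,[x,-r*np.sin(m)+j*np.cos(m),r*np.cos(m)+j*np.sin(m)])
    pr=lambda *a:(proj('scene',w(*a))+Q[3:5])[0]
    pt=lambda *a:(proj('top',w(*a))+Q[5:7])[0]
    o,i=pr(.033,0,.106),pr(.033,0,.072); d=i-o
    # near (+x) face corners
    print(m,'slope',round(d[0]/d[1],2),'near face L-out,R-out,L-in,R-in',[pr(.033,j,r).round(1).tolist() for r in(.106,.072) for j in(-.006,.006)],'far out',[pr(.011,j,.106).round(1).tolist() for j in(-.006,.006)])
    print('   top: out',[pt(.022,j,.106).round(1)[0].tolist() for j in(.006,-.006)],'in',[pt(.022,j,.072).round(1)[0].tolist() for j in(.006,-.006)])
E
python3 b.py
```

```text
0.28 slope 0.66 near face L-out,R-out,L-in,R-in [[155.3, 222.5], [159.4, 221.1], [161.3, 231.4], [165.4, 230.1]] far out [[156.3, 217.4], [160.3, 216.0]]
   top: out [406.1, 409.9] in [399.8, 403.5]
0.32 slope 0.73 near face L-out,R-out,L-in,R-in [[153.9, 223.1], [157.9, 221.6], [160.4, 231.8], [164.3, 230.4]] far out [[154.9, 217.9], [158.9, 216.5]]
   top: out [407.5, 411.2] in [400.7, 404.3]
0.36 slope 0.8 near face L-out,R-out,L-in,R-in [[152.6, 223.7], [156.5, 222.1], [159.5, 232.3], [163.4, 230.7]] far out [[153.6, 218.5], [157.4, 217.0]]
   top: out [408.8, 412.4] in [401.6, 405.1]
0.4 slope 0.87 near face L-out,R-out,L-in,R-in [[151.2, 224.3], [155.1, 222.6], [158.6, 232.7], [162.4, 231.0]] far out [[152.3, 219.2], [156.0, 217.5]]
   top: out [410.1, 413.6] in [402.5, 405.9]
0.44 slope 0.95 near face L-out,R-out,L-in,R-in [[150.0, 225.0], [153.7, 223.2], [157.8, 233.2], [161.4, 231.4]] far out [[151.0, 219.9], [154.7, 218.0]]
   top: out [411.4, 414.7] in [403.4, 406.6]
```

```bash
cat > j2.py <<'E'
from joint import *
CL=[('scene',(156,220.1),(.022,0,.106)),('top',(410.4,203.1),(.022,0,.106)),('scene',(154,223),(.033,-.006,.106)),('scene',(163.8,230),(.033,.006,.072))]
def j2(KS,sig=.3):
    n=len(KS)
    def f(Q):
        P=Q[:3];o={'scene':Q[3:5],'top':Q[5:7]};r=[];m=Q[7]
        for (a,b),l in zip(KS,Q[8:]):
            w=L2W(P,[0,-.15*np.sin(l),.15*np.cos(l)])
            for c,uv in(('scene',a),('top',b)):
                if uv is not None: r.append((proj(c,w)[0]+o[c]-uv)/sig)
        for c,uv,q in ST: r.append((proj(c,L2W(P,q))[0]+o[c]-uv)/1.)
        for c,uv,(x,j,rr) in CL: r.append((proj(c,L2W(P,[x,-rr*np.sin(m)+j*np.cos(m),rr*np.cos(m)+j*np.sin(m)]))[0]+o[c]-uv)/.7)
        return np.r_[np.ravel(r),Q[3:7]/1.]
    R=least_squares(f,np.r_[.4535,-.219,-.075,0,0,0,0,.37,np.linspace(-.5,.5,n)]); return R.x,R.fun,np.linalg.inv(R.jac.T@R.jac)
if __name__=='__main__':
    for sig in(.3,.6):
        Q,f,C=j2(KS,sig);print(Q);print('clip res',(f[-12:-4]*.7).round(2));d=np.zeros(len(Q));d[7]=-1;d[-1]=1;print('diff',d@Q,'+-',np.sqrt(d@C@d))
    np.save('Q.npy',Q);K=L2W(Q,[0,-.15*np.sin(Q[-1]),.15*np.cos(Q[-1])])[0];print(K);go([K[0],K[1],.3],Q[2])
E
python3 j2.py
```

```text
[ 0.4531 -0.2224 -0.0891  0.1531  0.0853 -0.0225 -0.2021  0.3329 -0.5331
 -0.2807  0.4616]
clip res [-0.05 -0.21 -0.59  0.09 -0.53  0.22  0.22  0.46]
diff 0.1287206221488124 +- 0.011740025666437236
[ 0.4532 -0.2215 -0.0856  0.1516  0.0496  0.1416 -0.1676  0.3429 -0.5285
 -0.2759  0.4672]
clip res [-0.01 -0.12 -0.47  0.1  -0.47  0.33  0.37  0.47]
diff 0.12426752663785318 +- 0.014451926789160675
[ 0.4474 -0.2888  0.1939]
t 21.9 d [-0.4283 -0.039   0.0458] r [0.0039 0.0007 0.0071] tcp [0.504  0.0506 0.3365] F [ 0.2 -0.1  0.6] w 0.999 g 0.0 j6 0.03
```

Everything agrees that the lever overshot the clip by about 0.12 rad. I'll nudge it back by pushing the ball from its far side with shut fingers, which is easier to control.

```bash
python3 -c "
from h import *
go([.4455,-.343,.336],-.085)"
python3 -m inch '[{"dx":-0.06,"dy":0,"dz":0,"rx":0,"ry":0,"rz":0.005},{"dx":-0.12,"dy":0,"dz":0,"rx":0,"ry":0,"rz":0.005},{"dx":-0.18,"dy":0,"dz":0,"rx":0,"ry":0,"rz":0.005},{"dx":-0.24,"dy":0,"dz":0,"rx":0,"ry":0,"rz":0.005},{"dx":-0.30,"dy":0,"dz":0,"rx":0,"ry":0,"rz":0.005}]' -1
python3 -c "
from h import *
go([.4455,-.343,.336],-.085)"
```

```text
t 21.9 d [-0.4962 -0.036   0.0009] r [0.0039 0.0007 0.0066] tcp [0.504  0.0506 0.3365] F [ 0.2 -0.1  0.6] w 0.999 g 0.0 j6 0.03
time: 22.4
tool_pos: [0.4857, -0.1902, 0.3368]
tool_rot: [0.003, 0.735, 0.678, 0.002]
contact_force: [0.5, -0.2, -0.8]
gripper_width: 0.145
grasp_force: 0.0
t 22.4 d [-0.1944 -0.0345  0.001 ] r [0.0042 0.0008 0.0021] tcp [ 0.4857 -0.1902  0.3368] F [ 0.5 -0.2 -0.8] w 0.145 g 0.0 j6 -0.43
```

```bash
python3 -m inch '[{"dx":-0.06,"dy":-0.01,"dz":0,"rx":0.004,"ry":0,"rz":0.002},{"dx":-0.12,"dy":-0.02,"dz":0,"rx":0.004,"ry":0,"rz":0.002},{"dx":-0.17,"dy":-0.03,"dz":0,"rx":0.004,"ry":0,"rz":0.002},{"dx":-0.194,"dy":-0.0345,"dz":0,"rx":0.004,"ry":0,"rz":0.002},{"dx":-0.194,"dy":-0.0345,"dz":0.03,"rx":0.004,"ry":0,"rz":0.002}]' -1
python3 -c "
from h import *
go([.4455,-.343,.186],-.085)"
```

```text
time: 22.9
tool_pos: [0.4462, -0.3447, 0.3161]
tool_rot: [0.004, 0.738, 0.675, -0.001]
contact_force: [0.6, -0.2, 0.5]
gripper_width: -0.002
grasp_force: 0.0
t 22.9 d [ 0.0031 -0.0018  0.1626] r [ 0.0031  0.004  -0.0027] tcp [ 0.4462 -0.3447  0.3161] F [ 0.6 -0.2  0.5] w -0.002 g 0.0 j6 -0.7
```

```bash
python3 -m inch '[{"dx":0.002,"dy":-0.001,"dz":0.05,"rx":0.003,"ry":0,"rz":-0.002},{"dx":0.002,"dy":-0.001,"dz":0.1,"rx":0.003,"ry":0,"rz":-0.002},{"dx":0.002,"dy":-0.001,"dz":0.14,"rx":0.003,"ry":0,"rz":-0.002},{"dx":0.002,"dy":-0.001,"dz":0.16,"rx":0.003,"ry":0,"rz":-0.002},{"dx":0.002,"dy":-0.001,"dz":0.16,"rx":0.003,"ry":0,"rz":-0.002}]' -1
python3 -m inch '[{"dx":0.008,"dy":0,"dz":0,"rx":0,"ry":0,"rz":0},{"dx":0.016,"dy":0,"dz":0,"rx":0,"ry":0,"rz":0},{"dx":0.024,"dy":0,"dz":0,"rx":0,"ry":0,"rz":0},{"dx":0.032,"dy":0,"dz":0,"rx":0,"ry":0,"rz":0},{"dx":0.036,"dy":0,"dz":0,"rx":0,"ry":0,"rz":0}]' -1
python3 -m inch '[{"dx":0.004,"dy":0,"dz":0,"rx":0,"ry":0,"rz":0},{"dx":0.008,"dy":0,"dz":0,"rx":0,"ry":0,"rz":0},{"dx":0.008,"dy":0,"dz":0,"rx":0,"ry":0,"rz":0}]' -1
```

```text
time: 23.4
tool_pos: [0.4442, -0.3382, 0.1817]
tool_rot: [-0.004, 0.735, 0.678, -0.002]
contact_force: [0.7, -0.5, 1.0]
gripper_width: -0.001
grasp_force: 0.0
time: 23.9
tool_pos: [0.4486, -0.3121, 0.1874]
tool_rot: [0.002, 0.735, 0.678, -0.003]
contact_force: [-1.8, -5.0, 4.1]
gripper_width: -0.003
grasp_force: 2.7
time: 24.2
tool_pos: [0.449, -0.3052, 0.1866]
tool_rot: [0.001, 0.735, 0.678, -0.002]
contact_force: [-0.5, -4.4, 3.7]
gripper_width: 0.002
grasp_force: 2.2
```

```bash
python3 -m inch '[{"dx":-0.025,"dy":0,"dz":0,"rx":0,"ry":0,"rz":0},{"dx":-0.04,"dy":0,"dz":-0.03,"rx":0,"ry":0,"rz":0},{"dx":-0.04,"dy":0,"dz":-0.09,"rx":0,"ry":0,"rz":0},{"dx":-0.04,"dy":0,"dz":-0.14,"rx":0,"ry":0,"rz":0},{"dx":-0.04,"dy":0,"dz":-0.14,"rx":0,"ry":0,"rz":0}]' -1
cat > m2.py <<'E'
from j2 import *
import sys
s=avg('scene',8);np.save('s%s.npy'%sys.argv[1],s)
def blob(im,x0,y0,w,h,th):
    m=(im[y0:y0+h,x0:x0+w].max(2)<th).astype(np.uint8); n,_,st,c=cv2.connectedComponentsWithStats(m)
    b=sorted([(int(st[i,4]),(c[i]+[x0,y0]).round(2)) for i in range(1,n) if st[i,4]>15],key=lambda b:-b[0]); print(b); return b[0][1]
k=blob(s,125,192,36,27,60); t=None
if len(sys.argv)>2:
    tt=avg('top',8);np.save('t%s.npy'%sys.argv[1],tt);t=blob(tt,400,190,40,30,60)
Q,f,C=j2(KS+[(k,t)],.4);d=np.zeros(len(Q));d[7]=-1;d[-1]=1;print(Q,'diff',d@Q,np.sqrt(d@C@d))
K=L2W(Q,[0,-.15*np.sin(Q[-1]),.15*np.cos(Q[-1])])[0];print(K);go([K[0],K[1],.3],Q[2])
E
python3 m2.py 5
```

```text
time: 24.7
tool_pos: [0.4481, -0.3386, 0.3038]
tool_rot: [0.004, 0.736, 0.677, -0.001]
contact_force: [-0.5, -0.2, 0.9]
gripper_width: -0.002
grasp_force: 0.0
[(101, array([146.64, 203.18]))]
[ 0.4532 -0.2223 -0.0893  0.152  -0.0364  0.0022 -0.1703  0.3352 -0.5326
 -0.28    0.4632  0.3631] diff 0.027933266800097056 0.013386167037773513
[ 0.4485 -0.2753  0.2002]
t 25.1 d [ 0.0754 -0.0028 -0.0066] r [-0.0049 -0.0008  0.0049] tcp [ 0.4457 -0.3356  0.2946] F [-0.3  0.3 -0.1] w 0.002 g 0.0 j6 -0.7
```

```bash
python3 -m inch '[{"dx":0,"dy":0,"dz":0.04,"rx":0,"ry":0,"rz":0},{"dx":0,"dy":0,"dz":0.09,"rx":0,"ry":0,"rz":0},{"dx":0,"dy":0,"dz":0.13,"rx":0,"ry":0,"rz":0},{"dx":0,"dy":0,"dz":0.14,"rx":0,"ry":0,"rz":0},{"dx":0.015,"dy":0,"dz":0.14,"rx":0,"ry":0,"rz":0}]' -1
python3 -m inch '[{"dx":0.015,"dy":0,"dz":0,"rx":0,"ry":0,"rz":0},{"dx":0.02,"dy":0,"dz":0,"rx":0,"ry":0,"rz":0},{"dx":0.025,"dy":0,"dz":0,"rx":0,"ry":0,"rz":0},{"dx":0.0275,"dy":0,"dz":0,"rx":0,"ry":0,"rz":0},{"dx":0.0275,"dy":0,"dz":0,"rx":0,"ry":0,"rz":0}]' -1
```

```text
time: 25.6
tool_pos: [0.4457, -0.3238, 0.1827]
tool_rot: [-0.003, 0.736, 0.677, -0.002]
contact_force: [-0.8, 0.3, 0.5]
gripper_width: -0.001
grasp_force: 0.0
time: 26.1
tool_pos: [0.4492, -0.3034, 0.1866]
tool_rot: [0.001, 0.735, 0.678, -0.002]
contact_force: [0.3, -4.9, 3.2]
gripper_width: 0.003
grasp_force: 2.1
```

```bash
python3 -m inch '[{"dx":0.002,"dy":0,"dz":0,"rx":0,"ry":0,"rz":0},{"dx":0.002,"dy":0,"dz":0,"rx":0,"ry":0,"rz":0}]' -1
python3 -m inch '[{"dx":-0.025,"dy":0,"dz":0,"rx":0,"ry":0,"rz":0},{"dx":-0.05,"dy":0,"dz":-0.03,"rx":0,"ry":0,"rz":0},{"dx":-0.05,"dy":0,"dz":-0.09,"rx":0,"ry":0,"rz":0},{"dx":-0.05,"dy":0,"dz":-0.14,"rx":0,"ry":0,"rz":0},{"dx":-0.05,"dy":0,"dz":-0.19,"rx":0,"ry":0,"rz":0}]' -1
python3 -m inch '[{"dx":0.06,"dy":0.04,"dz":0,"rx":0,"ry":0,"rz":0},{"dx":0.12,"dy":0.08,"dz":0,"rx":0,"ry":0,"rz":0},{"dx":0.18,"dy":0.12,"dz":0,"rx":0,"ry":0,"rz":0},{"dx":0.24,"dy":0.14,"dz":0,"rx":0,"ry":0,"rz":0},{"dx":0.30,"dy":0.16,"dz":0,"rx":0,"ry":0,"rz":0}]' -1
python3 -m inch '[{"dx":0.06,"dy":0.02,"dz":0,"rx":0,"ry":0,"rz":0},{"dx":0.12,"dy":0.04,"dz":0,"rx":0,"ry":0,"rz":0},{"dx":0.18,"dy":0.06,"dz":0,"rx":0,"ry":0,"rz":0},{"dx":0.20,"dy":0.06,"dz":0,"rx":0,"ry":0,"rz":0}]' -1
python3 m2.py 6 top
```

```text
time: 26.3
tool_pos: [0.4488, -0.3013, 0.1852]
tool_rot: [-0.001, 0.736, 0.677, -0.002]
contact_force: [-0.1, -3.8, 3.5]
gripper_width: 0.001
grasp_force: 2.2
time: 26.8
tool_pos: [0.4455, -0.3408, 0.3366]
tool_rot: [-0.003, 0.736, 0.677, -0.001]
contact_force: [0.9, -0.4, -0.4]
gripper_width: -0.002
grasp_force: 0.0
time: 27.3
tool_pos: [0.584, -0.1319, 0.3337]
tool_rot: [-0.003, 0.736, 0.677, -0.002]
contact_force: [1.5, -0.3, -0.6]
gripper_width: -0.003
grasp_force: 0.0
time: 27.7
tool_pos: [0.6451, 0.0258, 0.3328]
tool_rot: [-0.004, 0.734, 0.679, -0.003]
contact_force: [-0.4, 0.1, -0.2]
gripper_width: 0.001
grasp_force: 0.0
[(97, array([147.92, 202.75]))]
[(94, array([418.94, 208.39]))]
[ 0.4534 -0.2222 -0.088   0.1173 -0.0546 -0.0192 -0.1333  0.3353 -0.5322
 -0.2796  0.4633  0.3347] diff -0.0005944603232583279 0.012359949346279634
[ 0.4491 -0.2713  0.2017]
t 28.5 d [-0.3856 -0.2129  0.0458] r [-0.0032  0.0007  0.0039] tcp [0.6444 0.0222 0.3355] F [0.7 0.9 0.1] w 0.0 g 0.0 j6 0.0
```

Lever and clip now agree within the measuring error (0.335 vs 0.335 rad, ±0.012). The hand is clear, and the carton has not been touched since it was seen flat in its pocket. Handing in.

```bash
python3 -c "
from plant import ticket
print(ticket.job_done())"
```

```text
the job is handed in; nothing more can be done
None
```

I handed the job in at about 28.5 s: the long carton was set down flat in the empty pocket along the belt, and the lever's bar measures in line with the clip (0.335 rad each, give or take about 0.012); the first pinch on the knob slipped and the second overshot, so I finished by pushing the ball with shut fingers, and I saw no sign that the clip, loaded cartons or square box moved.

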